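# Turn the candle board right side up and dress it

## Task

The little wooden candle board is lying upside down with its rubber feet in the air: turn it over, without letting it drop or topple, so that it stands on its feet in the middle of the cork mat and square with it; the dowel rack is there to stand the board on end while you change your grip. Then stand the short pillar candle upright on the middle of the board. Leave all the other tableware where it stands.

Things in the scene. Friction and masses are not known exactly. Their poses are not given: they have to be found in the camera images.
- board: Dark oak slab 120 (own x) x 54 (y) x 14 mm; four rubber feet, 12 across, 5 high, on its back at x +-42, y +-17. A thin circle 48 mm across is turned in its plain face. Origin: centre of the plain face. Own z runs from the face through the slab (0 to 14 mm) to the feet (19 mm): up at the start, must point down at the end. 0.11 kg, loose, starts face down on the table, left or right.
- mat: Cork mat fixed to the table, 160 (own x) x 90 (own y) x 3 mm thick. Origin: centre of its underside, on the table; its top is 3 mm higher. It lies on the side where the board is not.
- rack: Small wooden rack fixed to the table: base 70 (own x) x 110 (own y) x 12 mm high, with four upright round dowels 8 mm thick, standing at x +-14, y +-18 mm, tops 56 mm above the table. Origin: centre of its underside. The slot between the two rows of dowels is 28 mm wide, faces own y and runs along own x.
- slot (a point): Centre of the slot's floor on the rack's base, 12 mm above the table. A board standing on its short end here can lean a few degrees to either side.
- candle: Short ivory pillar candle, cylinder 40 mm across, 75 mm tall, loose, upright, with a 7 mm wick on top (wick only for show). Origin: centre of its underside. About 0.09 kg.
- shaker: Steel salt shaker, 38 mm across, 66 mm tall, loose; origin: centre of its underside. Leave alone.
- tumbler: Glass tumbler, 60 mm across, 80 mm tall, loose; origin: centre of its underside. Leave alone.
- votive: Amber glass votive cup (for a tea light), 50 mm across, 45 mm tall, loose; origin: centre of its underside. Leave alone.
- vase: White ceramic bud vase, 54 mm across, 85 mm tall, loose; origin: centre of its underside. Leave alone.
- wineglass_left: Stemmed wine glass, 68 mm across, 165 mm tall, loose; origin: centre of its foot's underside. Leave alone.
- wineglass_right: The same kind of wine glass on the other side. Leave alone.
- candlestick: Brass candlestick with a slim taper candle, foot 84 mm across, 225 mm tall in all, loose; origin: centre of its underside. Leave alone.
- spoon: Steel spoon 170 mm long lying along its own x, loose; leave alone.
Not all that is in view belongs to the job. Of the things like the board, leave any that is orange or pink; of the rest the larger one is meant.

How it is judged:
On the way:
1. the board stands on its feet on the middle of the mat, square with it, let go (angle between board's own z axis and vertical above 3.06 rad and horizontal distance between board and mat below 0.015 m and angle between the x axis of board and the x axis of mat, either way round below 0.2 rad and height (world z) of board below 0.026 m and linear speed of board below 0.02 m/s and contact force between the fingers and board below 0.05 N), for 0.2 s.
At the end, for the whole second after the job is handed in: The board stands on its feet on the mat (face up within 0.08 rad), its centre within 15 mm of the mat's centre and its long side within 0.2 rad of the mat's long side (either way round); the candle stands upright (0.08 rad) on the board's face within 13 mm of its centre; both at rest (angle between board's own z axis and vertical above 3.06 rad and horizontal distance between board and mat below 0.015 m and angle between the x axis of board and the x axis of mat, either way round below 0.2 rad and height (world z) of board below 0.026 m and linear speed of each of board, candle below 0.02 m/s and distance between candle and board below 0.013 m and angle between candle's own z axis and vertical below 0.08 rad); the robot touches nothing.
It fails at once if the board was dropped or toppled: it moved faster than 0.6 m/s while the fingers did not hold it (linear speed of board above 0.6 m/s and contact force between the fingers and board below 0.05 N).
It fails at once if another piece of tableware was moved by more than 30 mm or knocked over (distance of any of shaker, votive, tumbler, vase, wineglass_left, wineglass_right, candlestick, spoon from where it was at the start of the episode above 0.03 m or angle between any of shaker, votive, tumbler, vase, wineglass_left, wineglass_right, candlestick, spoon's own z axis and vertical above 0.5 rad).
It also fails if it takes over 72 s, if anything falls off the work surface, if the arm or the gripper's body presses on something with over 40 N, if the wrist force passes 120 N, or if a joint passes its speed limit or range.

## Robot

A 6-joint arm with a two-finger parallel gripper is mounted at the origin on the work surface. World frame = base frame: x ahead of the robot, y to its left, z up, the work surface at z = 0. Lengths are in m, angles in rad, forces in N, time in s.
With the tool pointing down it reaches from about 0.325 to 0.775 m from the base axis. Payload 5.5 kg.
Tool frame: the origin (TCP) lies at the very end of the fingers, on their centre line; the grasp point (between the pads) lies 19 mm behind it; z points along the fingers, y is the line along which they close (so a half turn about z gives the same grasp; the last joint's range is limited). The gripper opens to 85 mm and grips with 20 to 120 N. Pads are 22 mm wide; open, the fingers measure 114 mm over their backs; the gripper's body (76 mm by 85 mm) begins 54 mm behind the grasp point. The pads swing forward as they close: fully open they stand 13 mm farther back than shut.
Start: joints at [1.258, 0.091, 1.231, -0, 1.82, -0.057], TCP at [0.152, 0.58, 0.195] pointing down, gripper open.
Joint ranges: [-2.87, 2.87], [-0.86, 2.18], [0.17, 2.46], [-1.51, 4.65], [0.06, 2.69], [-2.65, 2.65]. Speed limits (rad/s): [2.57, 2.57, 3.01, 3.14, 3.14, 3.14].

## Interface

Orientations are given as a rotation vector (axis times angle).
In Python, from bench import * gives the robot as it stands.
- The arm moves only by the shell command python3 -m crank 'ROWS' [OPENING] [FORCE]. ROWS is JSON, a list that holds one entry, the list of rows, each a list of 6 numbers: the shift along the tool's x, y, z as a fraction of full scale, then the turn, a rotation vector about the tool's x, y, z as a fraction of full scale. In form: [[[tx, ty, tz, ax, ay, az], ...]]. A call has 1 to 5 rows; each row is the pose to reach, as a shift and turn from the pose commanded when the call began, along the tool's axes at that moment, turning the shorter way round; what a row does not reach only later rows make up. Full scale, the value 1, is 10 cm for a shift and 180 degrees for a turn. A row lasts 1/10 s, in which the tool goes at most 50 mm and 8.59 degrees, less where a joint would pass 70% of its speed; a pose out of reach is approached as far as the arm can. A call with a number of a shift or a turn outside -1 to 1 is refused whole. A call with a gripper value outside its range is refused whole. OPENING is the closure, from -1 (fully open) to 1 (shut), set as the call begins (- or left out, the last holds). The fingers move at their own pace and stop on an object; FORCE is the grip in N (left out, the last holds). Time passes only in rows, so rows that repeat a pose let the fingers close. It gives the time, the measured TCP pose, the force, the opening and the grip force at its end, in the units of the state.
- sense(): the state, without advancing time (a new reading comes with each control period).
- get_image(name): name is "scene" or "top" or "wrist"; returns a dict with "pixels" (384x512x3 uint8, red, green, blue), "K" (3x3 intrinsics, pixels), "k1" (the pictures are not rectified: a ray, as slopes to the right and down, at radius r is drawn at 1 + k1 r^2 times it, then the intrinsics apply), "pose" (4x4, takes a point from camera to world coordinates). Camera axes: x right, y up, looking along -z (the intrinsics and any distortion apply to the point x, -y, -z); pixel columns grow to the right and rows downward; lengths in m; the calibration is good to about 2 mm. A picture is of the moment at which its call begins. There is no depth.
- sign_off(): hands the job in; it is judged then, once.
Trained networks look in the newest picture that a camera, given by its name, has taken for a name from the list of things; names that differ only in an ending like _2 or _b are one class to them, and where a whole thing is asked for, a point or a joint stands for the part that bears it (a point fixed in the world has none). Each returns a list of dicts, best first, with "conf" (0 to 1); they miss things now and then, are a little off and sometimes report something else, mostly with a low value. They report only what shows in the picture. A call takes as long as a camera call. They do not tell look-alikes from the thing itself.
- trace(name, camera): "pixels" (384x512 bool, what is visible of it) and "rect" ([left, top, right, bottom] in pixels, round what is visible of it).
The state is a dict: "time": time; "q": joint angles; "qvel": joint speeds; "effort": joint torques, N m; "tool_pos": TCP position; "ee_rot": TCP orientation; "contact_force": force on the tool from outside, world axes, zero at the start; "moment": the same for the moment, N m; "opening": finger opening in m; "finger_force": force on a finger pad.
Only numpy, scipy, OpenCV 4.12 (cv2) and the standard library are available. Lean on these libraries where they do the work, as an engineer would, in place of code of your own. Each camera call takes 0.05 s, during which the arm holds its last target. There are 200 camera calls.

## Working session

There is one attempt and no reset: what is moved stays moved. The work goes in short steps, Python scripts to look and compute and a shell command to move; the robot and the scene stay as the last step left them, time stands still between calls to the robot, and variables do not carry over. Pictures are saved under pics/ and viewed, at most 10 in all, crops included, and the job is handed in when it is done.

```bash
ls; mkdir -p pics
cat > h.py <<'E'
from bench import *
import numpy as np, cv2
from scipy.spatial.transform import Rotation as R
def ray(im,uv):
    K=im["K"];p=np.atleast_2d(np.array(uv,float))
    d=np.array([[ (u-K[0,2])/K[0,0],(v-K[1,2])/K[1,1]] for u,v in p]);s=d.copy()
    for _ in range(20): s=d/(1+im["k1"]*(s**2).sum(1,keepdims=True))
    return np.c_[s[:,0],-s[:,1],-np.ones(len(s))]@im["pose"][:3,:3].T
def onplane(im,uv,z):
    d=ray(im,uv);o=im["pose"][:3,3]
    return o+d*((z-o[2])/d[:,2])[:,None]
def proj(im,P):
    P=np.atleast_2d(P);c=(P-im["pose"][:3,3])@im["pose"][:3,:3]
    s=np.c_[c[:,0],-c[:,1]]/-c[:,2:3];s=s*(1+im["k1"]*(s**2).sum(1,keepdims=True))
    return s@im["K"][:2,:2].T+im["K"][:2,2]
E
python3 - <<'E'
from h import *
s=sense();print({k:np.round(v,3) for k,v in s.items()})
for n in["top","scene"]:
    im=get_image(n);cv2.imwrite(f"pics/{n}0.png",im["pixels"][:,:,::-1]);print(n,im["pose"].round(3),im["K"],im["k1"])
    for t in["board","mat","rack","candle","shaker","tumbler","votive","vase","wineglass_left","candlestick","spoon"]:
        for r in trace(t,n):
            if r["conf"]<.2: continue
            (c,wh,a)=cv2.minAreaRect(np.argwhere(r["pixels"])[:,::-1].astype(np.float32))
            print(t,round(r["conf"],2),r["rect"],np.round(c),np.round(wh),round(a), onplane(im,c,0)[0].round(3))
E
```

```text
pics
{'time': np.float64(0.0), 'q': array([ 1.258,  0.092,  1.232,  0.   ,  1.82 , -0.057]), 'qvel': array([-0.   ,  0.001,  0.001, -0.001,  0.003,  0.001]), 'effort': array([-1.0000e-03, -4.5871e+01, -4.1803e+01, -0.0000e+00,  1.1000e-02,
        0.0000e+00]), 'tool_pos': array([0.152, 0.58 , 0.194]), 'ee_rot': array([-4.010e-01, -3.116e+00,  3.000e-03]), 'contact_force': array([0.031, 0.427, 1.281]), 'moment': array([-0.011,  0.002,  0.009]), 'finger_force': np.float64(0.0), 'opening': np.float64(0.086)}
top [[ 0.011  0.987 -0.161  0.313]
 [-1.     0.009 -0.014  0.002]
 [-0.012  0.161  0.987  1.148]
 [ 0.     0.     0.     1.   ]] [[347.10253243   0.         257.11404815]
 [  0.         347.10253243 187.30736917]
 [  0.           0.           1.        ]] -0.04352978233283407
board 0.97 [142.1, 275.5, 178.7, 293.1] [158. 284.] [18. 37.] 90 [0.18  0.337 0.   ]
board 0.7 [166.9, 229.2, 194.0, 254.8] [182. 240.] [13. 26.] 63 [0.323 0.262 0.   ]
board 0.69 [177.0, 174.9, 210.6, 208.5] [193. 194.] [35. 16.] 41 [0.477 0.232 0.   ]
board 0.67 [179.0, 145.1, 204.5, 155.0] [190. 149.] [23. 
[... 2140 characters left out ...]
 [346.0, 143.2, 367.3, 173.1] [354. 161.] [33. 13.] 57 [0.405 0.381 0.   ]
tumbler 0.74 [215.3, 241.0, 239.8, 279.5] [224. 258.] [37. 25.] 90 [ 0.648 -0.161  0.   ]
votive 0.78 [245.2, 159.3, 260.9, 182.9] [252. 170.] [18. 14.] 90 [0.333 0.033 0.   ]
vase 0.85 [275.1, 161.6, 289.1, 192.1] [281. 176.] [29. 16.] 90 [0.393 0.111 0.   ]
wineglass_left 0.88 [394.8, 160.5, 436.8, 217.9] [416. 186.] [26. 61.] 19 [0.59  0.491 0.   ]
candlestick 0.56 [269.8, 216.7, 303.2, 304.0] [288. 261.] [84. 33.] 90 [ 0.715 -0.012  0.   ]
candlestick 0.23 [278.1, 232.9, 292.0, 259.4] [283. 246.] [10. 30.] 6 [ 0.667 -0.006  0.   ]
spoon 0.61 [346.9, 142.5, 369.7, 174.6] [354. 160.] [34. 12.] 56 [0.404 0.382 0.   ]
```

Run:
```python
import cv2
a=cv2.imread("pics/top0.png")[60:310,110:430]
cv2.imwrite("pics/top0c.png",cv2.resize(a,None,fx=2.4,fy=2.4,interpolation=cv2.INTER_CUBIC))
a=cv2.imread("pics/scene0.png")[100:320,140:450]
cv2.imwrite("pics/scene0c.png",cv2.resize(a,None,fx=2.5,fy=2.5,interpolation=cv2.INTER_CUBIC))
```

```text
(no output)
```

View pics/top0c.png

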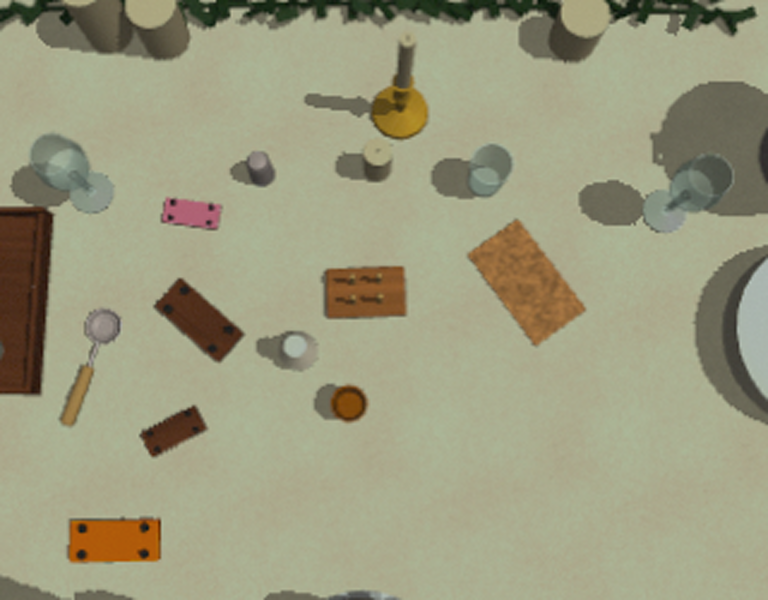

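View pics/scene0c.png

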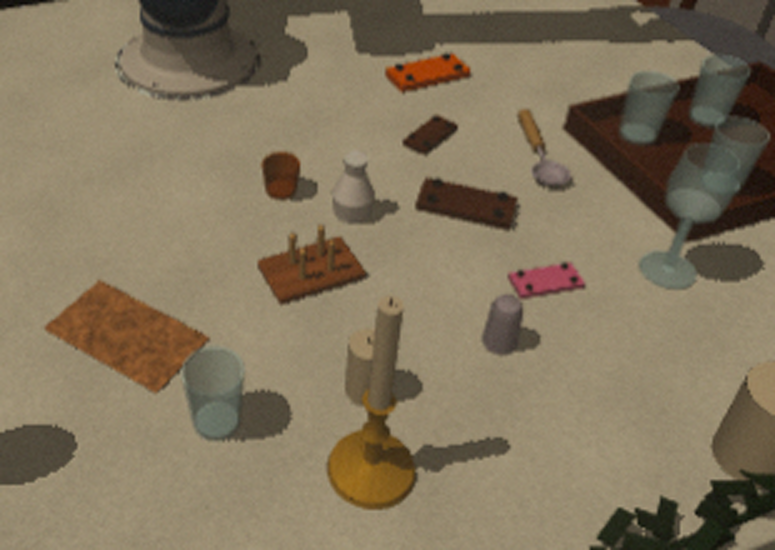

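Look-alikes in the top picture: pink (190,149), orange (158,284), small dark (182,240), large dark (193,194). Pink and orange are ruled out. Of the two dark ones, the larger, at (193,194), is meant. I'll confirm that with an enlarged crop and fit the poses.

```bash
cat > fit.py <<'E'
from h import *
from scipy.optimize import minimize
def box(sx,sy,z0,z1,cx=0,cy=0): return np.array([[cx+a*sx/2,cy+b*sy/2,z] for a in(-1,1) for b in(-1,1) for z in(z0,z1)])
def cyl(d,z0,z1,cx=0,cy=0):
    t=np.linspace(0,6.28,25); return np.vstack([np.c_[cx+d/2*np.cos(t),cy+d/2*np.sin(t),0*t+z] for z in(z0,z1)])
S=dict(board=[box(.12,.054,0,.014)]+[cyl(.012,.014,.019,x,y) for x in(-.042,.042) for y in(-.017,.017)],
 mat=[box(.16,.09,0,.003)],rack=[box(.07,.11,0,.012)]+[cyl(.008,.012,.056,x,y) for x in(-.014,.014) for y in(-.018,.018)],
 candle=[cyl(.04,0,.075)],shaker=[cyl(.038,0,.066)],tumbler=[cyl(.06,0,.08)],votive=[cyl(.05,0,.045)],vase=[cyl(.054,0,.045),cyl(.03,0.04,.085)])
def fit(name,views,x0,z=0):
    k=8;M=[]
    for im,m in views:
        v,u=np.argwhere(m).min(0)-8;v2,u2=np.argwhere(m).max(0)+8
        M.append((im,u,v,np.kron(m[v:v2,u:u2].astype(np.uint8),np.ones((k,k),np.uint8))))
    def f(x):
        c,s=np.cos(x[2]*.3),np.sin(x[2]*.3);l=0
        for im,u,v,m in M:
            r=np.zeros_like(m)
            for P in S[name]:
                W=np.c_[P[:,:2]@np.array([[c,s],[-s,c]])+x[:2]/10,P[:,2]+z]
                p=((proj(im,W)-[u,v]+.5)*k).astype(np.int32); cv2.fillConvexPoly(r,cv2.convexHull(p),1)
            l+=1-(r&m).sum()/(r|m).sum()
        return l/len(M)
    x0=np.array([x0[0]*10,x0[1]*10,x0[2]/.3])
    o=minimize(f,x0,method="Nelder-Mead",options=dict(initial_simplex=np.vstack([x0,x0+[.1,0,0],x0+[0,.1,0],x0+[0,0,.5]]),xatol=.002,fatol=1e-4))
    return o.x*[.1,.1,.3],1-o.fun
E
python3 - <<'E'
from fit import *
ims={n:get_image(n) for n in("top","scene")}
a=ims["top"]["pixels"][165:260,160:220,::-1];cv2.imwrite("pics/cand.png",cv2.resize(a,None,fx=6,fy=6,interpolation=cv2.INTER_CUBIC))
g=dict(board=(.47,.235,.8),mat=(.535,-.224,.65),rack=(.513,0,0),candle=(.68,-.01,0),shaker=(.67,.15,0),tumbler=(.65,-.16,0),votive=(.35,.025,0),vase=(.41,.1,0))
for n,x0 in g.items():
    V={}
    for c in ims:
        best=None
        for r in trace(n,c):
            m=np.argwhere(r["pixels"]).mean(0)[::-1];d=np.hypot(*(m-proj(ims[c],[x0[0],x0[1],.02])[0]))
            if d<14 and(best is None or r["conf"]>best["conf"]): best=r
        if best: V[c]=(ims[c],best["pixels"])
    for k in (["top"],["scene"],["top","scene"]):
        if all(c in V for c in k):
            x,i=fit(n,[V[c] for c in k],x0);print(n,k,x.round(4),round(i,3))
import bench;print([x for x in dir(bench) if x[0]!="_"])
E
```

```text
board ['top'] [0.4774 0.2314 0.8641] 0.942
board ['scene'] [0.4771 0.2278 0.8942] 0.925
board ['top', 'scene'] [0.4772 0.2303 0.8812] 0.919
mat ['top'] [ 0.5364 -0.2229  0.615 ] 0.934
mat ['scene'] [ 0.5367 -0.2236  0.6339] 0.961
mat ['top', 'scene'] [ 0.5368 -0.2236  0.6224] 0.945
rack ['top'] [0.5185 0.0007 0.0591] 0.951
rack ['scene'] [ 5.181e-01 -3.000e-04  5.330e-02] 0.912
rack ['top', 'scene'] [ 0.5183 -0.      0.0634] 0.931
candle ['top'] [ 0.6994 -0.0153  0.0728] 0.938
candle ['scene'] [ 0.6923 -0.0195  0.1726] 0.572
candle ['top', 'scene'] [ 0.699  -0.0152  0.0871] 0.753
shaker ['scene'] [ 0.6883  0.1519 -0.2844] 0.778
tumbler ['top'] [ 0.6841 -0.1658 -0.3676] 0.824
tumbler ['scene'] [ 0.6762 -0.1657 -0.2345] 0.855
tumbler ['top', 'scene'] [ 0.682  -0.167  -0.3794] 0.835
votive ['top'] [0.3619 0.0215 0.0935] 0.92
votive ['scene'] [ 0.36    0.0217 -0.0987] 0.877
votive ['top', 'scene'] [0.3621 0.0215 0.0757] 0.897
vase ['top'] [ 0.4332  0.0898 -0.1997] 0.821
vase ['scene'] [ 0.43    0.0935 -0.1755] 0.787
vase ['top', 'scene'] [ 0.4345  0.0909 -0.2039] 0.801
['MotionError', 'get_image', 'sense', 'sign_off', 'trace']
```

View pics/cand.png

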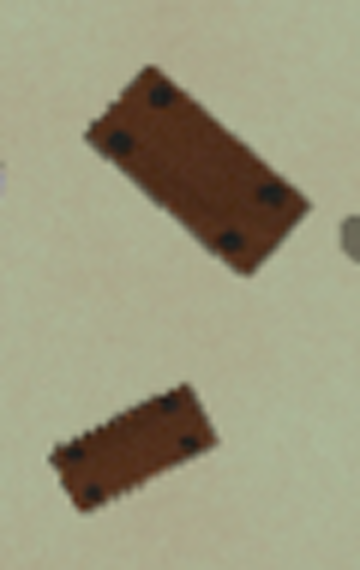

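The crop confirms it: of the two dark boards, the larger is at top-image (193,194). That one is the target. Next I move towards it and log joints and poses to identify the kinematics.

```bash
cat > log.py <<'E'
from h import *
import json
s=sense();open("log.txt","a").write(json.dumps([list(map(float,s[k])) for k in("q","tool_pos","ee_rot")])+"\n")
M=R.from_rotvec(s["ee_rot"]).as_matrix()
print("t",round(float(s["time"]),2),"q",s["q"].round(3),"p",s["tool_pos"].round(4),"x",M[:,0].round(3),"y",M[:,1].round(3),"z",M[:,2].round(3),"op",round(float(s["opening"]),4),"ff",round(float(s["finger_force"]),1),"F",s["contact_force"].round(1))
E
python3 log.py
for i in 1 2 3; do :; done
python3 -m crank '[[[-0.5,-0.28,0,0,0,0],[-1,-0.56,0,0,0,0],[-1,-0.56,0,0,0,0]]]' -1 40
python3 log.py
python3 -m crank '[[[-0.5,-0.28,0,0,0,0],[-1,-0.56,0,0,0,0],[-1,-0.56,0,0,0,0]]]' >/dev/null
python3 -m crank '[[[-0.5,-0.28,0,0,0,0],[-1,-0.56,0,0,0,0],[-1,-0.56,0,0,0,0]]]' >/dev/null
python3 -m crank '[[[-0.5,-0.28,0,0,0,0],[-1,-0.56,0,0,0,0],[-1,-0.56,0,0,0,0],[-1,-0.56,0,0,0,0]]]' >/dev/null
python3 log.py
python3 -m crank '[[[-0.15,0,-0.3,0.04,0,0.04],[-0.15,0,-0.3,0.08,0,0.08],[-0.15,0,-0.3,0.12,0,0.12],[-0.15,0,-0.3,0.12,0,0.12]]]' >/dev/null
python3 log.py
python3 -m crank '[[[0,0,0,0,0.04,0],[0,0,0,0,0.08,0],[0,0,0,0,0.12,0],[0,0,0,0,0.16,0],[0,0,0,0,0.16,0]]]' >/dev/null
python3 log.py
```

```text
t 2.1 q [ 1.258  0.091  1.231  0.     1.82  -0.057] p [0.1518 0.5805 0.1952] x [-0.967  0.253  0.   ] y [ 0.253  0.967 -0.   ] z [-0. -0. -1.] op 0.0854 ff 0.0 F [-0.1 -0.2 -0.6]
time: 2.4
tool_pos: [0.237, 0.4986, 0.1956]
ee_rot: [0.405, 3.114, -0.001]
contact_force: [-0.5, 1.3, 0.0]
opening: 0.0856
finger_force: 0.0
t 2.4 q [ 1.066 -0.038  1.362 -0.002  1.818 -0.246] p [0.237  0.4986 0.1956] x [-0.967  0.256 -0.002] y [ 0.256  0.967 -0.   ] z [ 0.001 -0.001 -1.   ] op 0.0856 ff 0.0 F [-0.5  1.3  0. ]
t 3.4 q [ 0.435 -0.045  1.369  0.     1.818 -0.877] p [0.483  0.2619 0.1947] x [-0.967  0.256  0.001] y [ 0.256  0.967 -0.   ] z [-0.001  0.    -1.   ] op 0.0856 ff 0.0 F [ 0.2  0.6 -0.6]
t 3.8 q [ 0.559  0.308  0.981 -0.241  2.163 -0.478] p [0.4953 0.2618 0.2245] x [-0.809  0.583 -0.07 ] y [ 0.565  0.741 -0.363] z [-0.159 -0.333 -0.929] op 0.0854 ff 0.0 F [ 0.5  0.  -0.9]
t 4.3 q [ 0.312  0.507  0.79   0.228  2.375 -0.402] p [0.4971 0.2582 0.2223] x [-0.628  0.673  0.391] y [ 0.566  0.74  -0.364] z [-0.534 -0.007 -0.845] op 0.0853 ff 0.0 F [-0.1 -0.  -1.1]
```

```bash
cat > kin.py <<'E'
import numpy as np, json
from scipy.optimize import least_squares
from scipy.spatial.transform import Rotation as R
D=[tuple(map(np.array,json.loads(l))) for l in open("log.txt")]
E=lambda a,t:R.from_euler(a,t)
def fk(q,p,s4=1,s6=1):
    A=E("z",q[0]);B=A*E("y",q[1]);C=A*E("y",q[1]+q[2])
    T=C*E("z",s4*q[3])*E("y",q[4])*E("z",s6*q[5]+np.pi/2)
    return A.apply([p[0],0,p[1]])+B.apply([0,0,p[2]])+C.apply([p[3],0,p[4]])+T.apply([0,0,p[5]]),T
def res(p,a,b): return np.concatenate([np.r_[fk(q,p,a,b)[0]-x,.2*(fk(q,p,a,b)[1].inv()*R.from_rotvec(r)).as_rotvec()] for q,x,r in D])
P=None
for a in(1,-1):
    for b in(1,-1):
        o=least_squares(lambda p:np.r_[res(p,a,b),.001*(p-[0,.4,.4,0,.4,.25])],[0,.4,.4,0,.4,.25])
        if P is None or o.cost<P[0]: P=(o.cost,o.x,a,b)
LO=np.array([-2.87,-.86,.17,-1.51,.06,-2.65])+.03;HI=np.array([2.87,2.18,2.46,4.65,2.69,2.65])-.03
def FK(q): return fk(q,*P[1:])
def IK(pos,Rm,q0,n=12):
    T=R.from_matrix(Rm);best=None;rng=np.random.default_rng(0)
    for i in range(n):
        s=np.clip(q0,LO,HI) if i==0 else rng.uniform(LO,HI)
        def f(q): x,t=FK(q);return np.r_[x-pos,.2*(t.inv()*T).as_rotvec()]
        o=least_squares(f,s,bounds=(LO,HI))
        e=np.linalg.norm(o.fun);d=np.abs(o.x-q0).max()
        k=(e>2e-3,d if e<2e-3 else e)
        if best is None or k<best[0]: best=(k,o.x,e,d)
    return best[1:]
E
python3 - <<'E'
from kin import *
print(P[0],P[1].round(4),P[2:]); print(np.abs(res(*P[1:])).max())
def Rt(yaw,al,sgn):
    # board frame heading u (gripped end dir), tool z = -cos z - sin u... ; tool y = sgn * left
    pass
def tool(f,alpha_h,flip):
    """f: yaw of horizontal direction the tool points to, alpha_h: angle of tool z above straight down toward f"""
    z=np.array([np.sin(alpha_h)*np.cos(f),np.sin(alpha_h)*np.sin(f),-np.cos(alpha_h)])
    y=flip*np.array([-np.sin(f),np.cos(f),0]);return np.c_[np.cross(y,z),y,z]
by,my,ry=.875,.622,.055
d=np.radians
for al in(0,20,30,40):
  for fl in(1,-1):
    q=D[-1][0];out=[]
    # pick: lean toward f=-u ; rack: points +y; tool y keeps sense -> flip stays with board y
    # heading h: rotation axis left. pick: alpha=-al along heading u
    for nm,pos,f,a in(("pick",[.495,.2515,.01],by,-al),("rackhi",[.518,0,.20],ry+np.pi/2,90-al),("rack",[.518,0,.10],ry+np.pi/2,90-al)):
        q,e,dd=IK(np.array(pos),tool(f,d(a),fl),q);out.append((nm,q.round(2).tolist(),round(e,4)))
    print("G1",al,fl,out)
    q=D[0][0];out=[]
    for nm,pos,f,a in(("rackhi",[.518,0,.2],ry-np.pi/2,90-al),("rack",[.518,0,.10],ry-np.pi/2,90-al),("place",[.537-.0228,-.2235-.016,.02],my+np.pi,-al)):
        q,e,dd=IK(np.array(pos),tool(f,d(a),fl),q);out.append((nm,q.round(2).tolist(),round(e,4)))
    print("G2",al,fl,out)
E
```

```text
0.0028765451118494905 [-0.0219  0.1236  0.3557  0.0717  0.5874  0.3579] (1, 1)
0.03500627577508858
G1 0 1 [('pick', [0.47, -0.01, 1.65, -0.0, 1.5, -1.98], np.float64(0.0)), ('rackhi', [-0.59, 0.38, 1.53, 1.33, 2.17, 2.62], np.float64(0.0236)), ('rack', [-0.59, 0.52, 1.52, 1.24, 2.13, 2.57], np.float64(0.0))]
G2 0 1 [('rackhi', [0.62, 0.3, 1.61, -1.36, 2.1, 0.4], np.float64(0.0)), ('rack', [0.62, 0.45, 1.62, -1.27, 2.06, 0.57], np.float64(0.0)), ('place', [-0.44, 0.02, 1.6, -0.0, 1.52, 0.51], np.float64(0.0))]
G1 0 -1 [('pick', [0.47, -0.01, 1.65, 0.0, 1.5, 1.17], np.float64(0.0)), ('rackhi', [-0.59, 0.38, 1.51, 1.34, 2.17, -0.39], np.float64(0.0)), ('rack', [-0.59, 0.52, 1.52, 1.24, 2.13, -0.57], np.float64(0.0))]
G2 0 -1 [('rackhi', [0.63, 0.31, 1.62, -1.36, 2.1, -2.62], np.float64(0.023)), ('rack', [0.62, 0.45, 1.62, -1.27, 2.06, -2.57], np.float64(0.0)), ('place', [-0.43, 0.02, 1.6, -0.0, 1.52, -2.62], np.float64(0.0014))]
G1 20 1 [('pick', [0.54, 0.32, 1.33, -0.12, 1.83, -1.91], np.float64(0.0)), ('rackhi', [-0.57, 0.23, 1.49, 1.08, 2.08, 2.62], np.float64(0.0275)), ('rack', [-0.
[... 1710 characters left out ...]
0.49, 0.14, 1.57, 0.78, 1.88, 2.62], np.float64(0.0119))]
G2 40 1 [('rackhi', [0.5, 0.01, 1.52, -0.83, 1.93, 0.27], np.float64(0.0)), ('rack', [0.5, 0.06, 1.64, -0.79, 1.81, 0.4], np.float64(0.0)), ('place', [-0.85, -0.13, 1.89, 0.71, 1.36, -0.05], np.float64(0.0))]
G1 40 -1 [('pick', [0.59, 0.65, 1.01, -0.22, 2.15, 1.23], np.float64(0.0)), ('rackhi', [-0.47, 0.09, 1.44, 0.81, 2.0, -0.33], np.float64(0.0)), ('rack', [-0.47, 0.13, 1.56, 0.77, 1.88, -0.46], np.float64(0.0))]
G2 40 -1 [('rackhi', [0.54, 0.01, 1.57, -0.87, 1.93, -2.62], np.float64(0.0463)), ('rack', [0.52, 0.07, 1.66, -0.82, 1.82, -2.62], np.float64(0.0222)), ('place', [-0.98, -0.08, 1.97, 0.94, 1.37, 2.62], np.float64(0.0671))]
```

Run:
```python
from kin import *
for a,b in((1,1),(1,-1)):
  print(a,b,res(P[1],a,b).reshape(-1,6).round(4))
```

```text
1 1 [[ 0.0319 -0.012   0.0001 -0.     -0.     -0.    ]
 [ 0.03   -0.0159 -0.     -0.     -0.     -0.    ]
 [ 0.015  -0.0305 -0.     -0.      0.     -0.    ]
 [ 0.0157 -0.0258  0.0002 -0.      0.     -0.    ]
 [ 0.0119 -0.035  -0.0002 -0.     -0.     -0.    ]]
1 -1 [[ 3.190e-02 -1.200e-02  1.000e-04 -0.000e+00 -0.000e+00 -2.270e-02]
 [ 3.000e-02 -1.590e-02 -0.000e+00 -0.000e+00  0.000e+00 -9.830e-02]
 [ 1.500e-02 -3.050e-02 -0.000e+00  0.000e+00  0.000e+00 -3.510e-01]
 [ 1.570e-02 -2.580e-02  2.000e-04 -0.000e+00  0.000e+00 -1.913e-01]
 [ 1.190e-02 -3.500e-02 -2.000e-04 -0.000e+00  0.000e+00 -1.606e-01]]
```

```bash
sed -i 's/A.apply(\[p\[0\],0,p\[1\]\])/A.apply([p[0],p[6],p[1]])/; s/\[0,.4,.4,0,.4,.25\]/[0,.4,.4,0,.4,.25,0]/g' kin.py
cat >> kin.py <<'E'
def tool(f,deg,flip):
    """tool z leans deg from straight down toward yaw f; tool y = flip * left of f"""
    a=np.radians(deg);z=np.array([np.sin(a)*np.cos(f),np.sin(a)*np.sin(f),-np.cos(a)])
    y=flip*np.array([-np.sin(f),np.cos(f),0]);return np.c_[np.cross(y,z),y,z]
def step(pos,Rm,now=None):
    """shift (tool axes, units of .1 m) and turn (units of pi) from now to the target"""
    from bench import sense
    if now is None: s=sense();now=(s["tool_pos"],R.from_rotvec(s["ee_rot"]))
    sh=now[1].inv().apply(np.asarray(pos)-now[0])/.1;rv=(now[1].inv()*R.from_matrix(Rm)).as_rotvec()/np.pi
    return np.r_[sh,rv].round(4).tolist()
E
python3 - <<'E'
from kin import *
print(P[0],P[1].round(4),np.abs(res(*P[1:])).max().round(5))
by,my,ry=.875,.622,.055
for al in(20,30):
    q=D[-1][0]
    for nm,pos,f,a,fl in(("prepick",[.495,.2515,.12],by,-al,-1),("pick",[.495,.2515,.01],by,-al,-1),("liftrot",[.45,.1,.27],by,60-al,-1),("rackhi",[.518,0,.20],ry+np.pi/2,90-al,-1),("rack",[.518,0,.10],ry+np.pi/2,90-al,-1),("back",[.518,-.12,.15],ry+np.pi/2,90-al,-1),
      ("over",[.518,0,.28],0,0,-1),("g2back",[.518,.1,.17],ry-np.pi/2,90-al,1),("g2",[.518,0,.10],ry-np.pi/2,90-al,1),("g2hi",[.518,0,.22],ry-np.pi/2,90-al,1),("placehi",[.514,-.24,.12],my+np.pi,-al,1),("place",[.514,-.24,.02],my+np.pi,-al,1)):
        q,e,dd=IK(np.array(pos),tool(f,a,fl),q);print(al,nm,q.round(2).tolist(),round(e,4))
print(step([.495,.2515,.10],tool(by,-20,-1)))
E
```

```text
5.561271458747052e-08 [3.000e-04 1.581e-01 3.725e-01 9.760e-02 5.580e-01 3.768e-01 3.400e-02] 1e-05
20 prepick [0.49, 0.3, 1.17, -0.14, 2.0, 1.15] 0.0
20 pick [0.49, 0.35, 1.31, -0.13, 1.81, 1.18] 0.0
20 liftrot [-0.39, -0.73, 1.91, 0.67, 1.69, 0.48] 0.0
20 rackhi [-0.63, 0.29, 1.44, 1.03, 2.14, -0.45] 0.0
20 rack [-0.63, 0.4, 1.5, 0.95, 2.04, -0.61] 0.0
20 back [-0.77, 0.52, 1.24, 0.94, 2.23, -0.57] 0.0
20 over [-0.07, -0.09, 1.26, 0.0, 1.97, 1.51] 0.0
20 g2back [0.69, 0.4, 1.37, -1.04, 2.07, 0.45] 0.0
20 g2 [0.56, 0.32, 1.59, -1.04, 1.89, 0.53] 0.0
20 g2hi [0.56, 0.19, 1.52, -1.12, 1.99, 0.33] 0.0
20 placehi [-0.72, -0.13, 1.62, 0.34, 1.57, 0.24] 0.0
20 place [-0.72, -0.08, 1.76, 0.35, 1.4, 0.18] 0.0
30 prepick [0.53, 0.46, 1.01, -0.21, 2.15, 1.15] 0.0
30 pick [0.53, 0.52, 1.14, -0.19, 1.97, 1.19] 0.0
30 liftrot [-0.24, -0.63, 1.78, 0.47, 1.72, 0.59] 0.0
30 rackhi [-0.6, 0.2, 1.43, 0.91, 2.09, -0.43] 0.0
30 rack [-0.6, 0.29, 1.52, 0.84, 1.98, -0.58] 0.0
30 back [-0.74, 0.42, 1.26, 0.82, 2.16, -0.58] 0.0
30 over [-0.07, -0.09, 1.26, 0.0, 1.97, 1.51] 0.0
30 g2back [0.65, 0.3, 1.37, -0.92, 2.02, 0.42] 0.0
30 g2 [0.52, 0.22, 1.61, -0.93, 1.83, 0.46] 0.0
30 g2hi [0.52, 0.11, 1.5, -0.98, 1.95, 0.28] 0.0
30 placehi [-0.84, -0.16, 1.7, 0.52, 1.54, 0.11] 0.0
30 place [-0.84, -0.09, 1.82, 0.53, 1.38, 0.02] 0.0
[-0.5096, 0.3833, 1.0459, -0.1127, -0.097, 0.503]
```

```bash
python3 -m crank '[[[0,0,0,-0.038,-0.032,0.168],[0,0,0,-0.038,-0.032,0.168],[0,0,0,-0.038,-0.032,0.168],[0,0,0,-0.038,-0.032,0.168]]]' >/dev/null
python3 -m crank '[[[0,0,0,-0.038,-0.032,0.168],[0,0,0,-0.038,-0.032,0.168],[0,0,0,-0.038,-0.032,0.168],[0,0,0,-0.038,-0.032,0.168]]]' >/dev/null
python3 -m crank '[[[0,0,0,-0.038,-0.032,0.168],[0,0,0,-0.038,-0.032,0.168],[0,0,0,-0.038,-0.032,0.168],[0,0,0,-0.038,-0.032,0.168],[0,0,0,-0.038,-0.032,0.168]]]' >/dev/null
python3 log.py
python3 - <<'E'
from kin import *; from fit import *
im=get_image("wrist");cv2.imwrite("pics/w1.png",im["pixels"][:,:,::-1])
for r in trace("board","wrist"):
    print(r["conf"],r["rect"])
    m=r["pixels"]; 
    x,i=fit("board",[(im,m)],(.4775,.230,.875));print(x.round(4),round(i,3))
print(step([.495,.2515,.08],tool(.875,-20,-1)))
E
```

```text
t 5.6 q [ 0.511  0.309  0.969 -0.155  2.174  1.135] p [0.4952 0.2615 0.2257] x [ 0.603  0.725 -0.333] y [ 0.771 -0.637  0.008] z [-0.206 -0.262 -0.943] op 0.0854 ff 0.0 F [-0.7  0.5  0. ]
0.96 [138.7, 154.7, 197.1, 187.4]
[0.4775 0.23   0.875 ] 0.0
0.94 [26.3, 157.4, 114.9, 225.1]
[0.4775 0.23   0.875 ] 0.0
0.83 [323.4, 0.9, 383.1, 76.3]Traceback (most recent call last):
  File "<stdin>", line 6, in <module>
  File "fit.py", line 24, in fit
    o=minimize(f,x0,method="Nelder-Mead",options=dict(initial_simplex=np.vstack([x0,x0+[.1,0,0],x0+[0,.1,0],x0+[0,0,.5]]),xatol=.002,fatol=1e-4))
    res = _minimize_neldermead(fun, x0, args, callback, bounds=bounds,
                               **options)
    fsim[k] = func(sim[k])
              ~~~~^^^^^^^^
    fx = function(np.copy(x), *(wrapper_args + args))
  File "fit.py", line 20, in f
    p=((proj(im,W)-[u,v]+.5)*k).astype(np.int32); cv2.fillConvexPoly(r,cv2.convexHull(p),1)
                                                  ~~~~~~~~~~~~~~~~~~^^^^^^^^^^^^^^^^^^^^^^^
cv2.error: OpenCV(4.12.0) :-1: error: (-5:Bad argument) in function 'fillConvexPoly'
> Overload resolution failed:
>  - Layout of the output array img is incompatible with cv::Mat
>  - Expected Ptr<cv::UMat> for argument 'img'
```

View pics/w1.png

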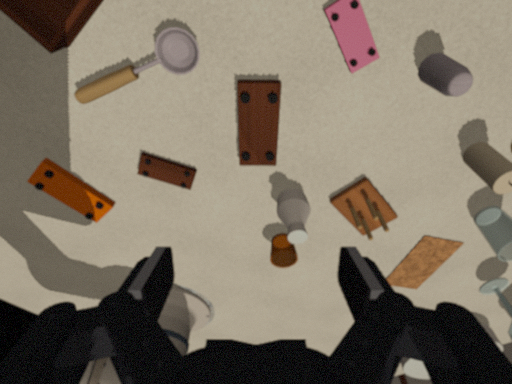

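The wrist view shows the target board upright at pixels (238–280, 81–165). The detector missed it there, so I segment it by colour and refit.

Run:
```python
from kin import *; from fit import *
im=get_image("wrist");p=im["pixels"].astype(int)
m=np.zeros((384,512),bool);w=(slice(72,174),slice(228,292));m[w]=p[w].sum(2)<0.6*p[100,215].sum()
n,l,st,_=cv2.connectedComponentsWithStats(m.astype(np.uint8));m=l==1+st[1:,4].argmax();print(m.sum())
x,i=fit("board",[(im,m)],(.4775,.230,.875));print(x.round(4),round(i,3))
print(step([.495,.2515,.08],tool(.875,-20,-1)))
```

```text
3585
[0.4767 0.2332 0.8702] 0.975
[0.4189, 0.0357, 1.3976, 0.0022, -0.0031, 0.0005]
```

```bash
python3 -m crank '[[[0.15,0.005,0.46,0,0,0],[0.3,0.01,0.93,0,0,0],[0.3,0.01,0.93,0,0,0]]]' >/dev/null
python3 -m crank '[[[0.15,0.005,0.3,0.002,-0.003,0],[0.2,0.01,0.6,0.002,-0.003,0],[0.3,0.01,0.93,0.002,-0.003,0],[0.3,0.01,0.93,0.002,-0.003,0],[0.3,0.01,0.93,0.002,-0.003,0]]]' >/dev/null
python3 log.py
python3 - <<'E'
from kin import *
print(step([.495,.2534,.007],tool(.87,-20,-1)))
E
```

```text
t 6.55 q [ 0.496  0.336  1.28  -0.132  1.848  1.178] p [0.4964 0.2527 0.0324] x [ 0.604  0.72  -0.342] y [ 0.766 -0.643  0.001] z [-0.219 -0.262 -0.94 ] op 0.0851 ff 0.0 F [ 1.3 -0.6  0.6]
[0.083, -0.0152, 0.2398, 0.0006, -0.0001, 0.0008]
```

```bash
python3 -m crank '[[[0.04,-0.01,0.12,0,0,0],[0.08,-0.015,0.24,0,0,0],[0.08,-0.015,0.24,0,0,0],[0.08,-0.015,0.24,0,0,0]]]' >/dev/null
python3 log.py
python3 -m crank '[[[0,0,0,0,0,0],[0,0,0,0,0,0],[0,0,0,0,0,0],[0,0,0,0,0,0],[0,0,0,0,0,0]]]' 1 60 >/dev/null
python3 log.py
python3 -m crank '[[[0,0,0,0,0,0],[0,0,0,0,0,0],[0,0,0,0,0,0],[0,0,0,0,0,0],[0,0,0,0,0,0]]]'
python3 log.py
```

```text
t 6.95 q [ 0.497  0.351  1.314 -0.13   1.803  1.186] p [0.4937 0.2528 0.0044] x [ 0.604  0.719 -0.344] y [ 0.766 -0.643  0.   ] z [-0.221 -0.263 -0.939] op 0.0855 ff 0.0 F [-0.2  0.4  0.3]
t 7.45 q [ 0.497  0.35   1.314 -0.13   1.803  1.187] p [0.494  0.2528 0.0047] x [ 0.604  0.719 -0.343] y [ 0.766 -0.643  0.   ] z [-0.22  -0.263 -0.939] op 0.0121 ff 0.0 F [-0.2  0.8 -0.5]
time: 7.95
tool_pos: [0.4939, 0.2528, 0.0045]
ee_rot: [2.679, 1.249, -0.474]
contact_force: [-0.1, -0.7, 1.2]
opening: -0.0
finger_force: 0.0
t 7.95 q [ 0.497  0.35   1.314 -0.13   1.803  1.187] p [0.4939 0.2528 0.0045] x [ 0.604  0.719 -0.343] y [ 0.766 -0.643  0.   ] z [-0.22  -0.263 -0.939] op -0.0 ff 0.0 F [-0.1 -0.7  1.2]
```

Run:
```python
from h import *
im=get_image("wrist");cv2.imwrite("pics/w2.png",im["pixels"][:,:,::-1])
```

```text
(no output)
```

View pics/w2.png

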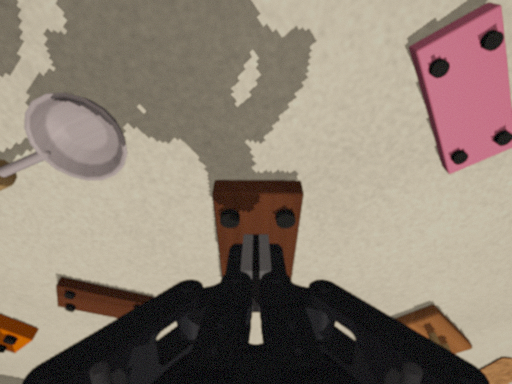

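Run:
```python
from fit import *
im=get_image("wrist");s=sense()
b=np.array([.4767,.2325,0]);c,q=np.cos(.87),np.sin(.87)
W=lambda x,y,z:b+[c*x-q*y,q*x+c*y,z]
for z in(0,.014): print(z,proj(im,[W(.06,.027,z),W(.06,-.027,z)]).round(0).tolist())
print("feet",proj(im,[W(.042,.017,.019),W(.042,-.017,.019)]).round().tolist())
T=R.from_rotvec(s["ee_rot"])
for d in(0,-.01,-.02,-.03): print(d,proj(im,s["tool_pos"]+T.apply([0,0,d])).round(0))
print("foot px->",onplane(im,[(230,217),(285,217)],.019).round(4), "corners",onplane(im,[(213,181),(302,181)],.014).round(4))
```

```text
0 [[212.0, 177.0], [300.0, 177.0]]
0.014 [[209.0, 192.0], [303.0, 192.0]]
feet [[228.0, 220.0], [284.0, 220.0]]
0 [[256. 221.]]
-0.01 [[256. 228.]]
-0.02 [[256. 235.]]
-0.03 [[256. 243.]]
foot px-> [[0.4934 0.2765 0.019 ]
 [0.5188 0.2553 0.019 ]] corners [[0.5018 0.2999 0.014 ]
 [0.5402 0.2676 0.014 ]]
```

```bash
python3 - <<'E'
from fit import *
im=get_image("wrist");s=sense();T=R.from_rotvec(s["ee_rot"]);g=lambda x,y,z:proj(im,s["tool_pos"]+T.apply([x,y,z]))[0].round().astype(int).tolist()
print("cam in tool",T.inv().apply(im["pose"][:3,3]-s["tool_pos"]).round(3),im["K"][0,0])
for d in(0,-.01,-.02,-.03): print(d,"open",[g(x,y,d) for x in(-.011,.011) for y in(-.0425,.0425)],"shut",[g(x,0,d) for x in(-.011,.011)])
E
python3 - <<'E'
import cv2
a=cv2.imread("pics/w2.png")[170:330,180:340];b=cv2.imread("pics/w1.png")[230:390,90:420]
a=cv2.resize(a,(480,480),interpolation=3);cv2.imwrite("pics/w2c.png",a)
E
```

```text
cam in tool [ 0.083 -0.    -0.179] 289.6433271313844
0 open [[194, 235], [317, 236], [192, 206], [320, 206]] shut [[256, 236], [256, 206]]
-0.01 open [[191, 243], [320, 243], [189, 212], [323, 212]] shut [[256, 243], [256, 212]]
-0.02 open [[188, 250], [324, 251], [185, 218], [327, 218]] shut [[256, 251], [256, 218]]
-0.03 open [[184, 259], [327, 259], [181, 226], [331, 226]] shut [[256, 259], [256, 226]]
```

View pics/w2c.png

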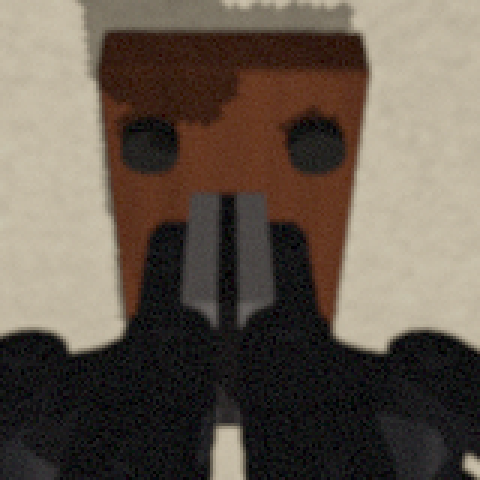

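The fingers closed above the board: the tips look about 3–4 cm behind the nominal TCP. The board hasn't moved, since its feet are at (230,217) and (285,217) as predicted. I'll reopen and go down in small steps, watching the force, to find the real tip height.

```bash
python3 -m crank '[[[0,0,0,0,0,0],[0,0,0,0,0,0],[0,0,0,0,0,0],[0,0,0,0,0,0],[0,0,0,0,0,0]]]' -1 >/dev/null
python3 -m crank '[[[0,0,0,0,0,0],[0,0,0,0,0,0],[0,0,0,0,0,0],[0,0,0,0,0,0],[0,0,0,0,0,0]]]' >/dev/null
python3 log.py
python3 -m crank '[[[0.01,0,0.03,0,0,0],[0.02,0,0.06,0,0,0],[0.03,0,0.09,0,0,0]]]' >/dev/null
python3 log.py
python3 -m crank '[[[0.01,0,0.03,0,0,0],[0.02,0,0.06,0,0,0],[0.02,0,0.06,0,0,0]]]' >/dev/null
python3 log.py
```

```text
t 9.1 q [ 0.497  0.35   1.314 -0.13   1.803  1.187] p [0.4939 0.2528 0.0046] x [ 0.604  0.719 -0.343] y [ 0.766 -0.643  0.   ] z [-0.22  -0.263 -0.939] op 0.0855 ff 0.0 F [-0.8 -0.4 -0.4]
t 9.4 q [ 0.497  0.357  1.324 -0.129  1.786  1.189] p [ 0.4936  0.2526 -0.0054] x [ 0.604  0.719 -0.343] y [ 0.766 -0.643  0.   ] z [-0.221 -0.263 -0.939] op 0.0852 ff 0.0 F [ 1.  -0.   0.5]
t 9.7 q [ 0.497  0.362  1.331 -0.129  1.776  1.19 ] p [ 0.4932  0.2523 -0.012 ] x [ 0.604  0.719 -0.344] y [ 0.766 -0.643 -0.   ] z [-0.221 -0.263 -0.939] op 0.0856 ff 0.0 F [-0.5  1.  -0.6]
```

```bash
python3 -m crank '[[[0.01,0,0.03,0,0,0],[0.02,0,0.06,0,0,0],[0.03,0,0.09,0,0,0]]]' >/dev/null
python3 log.py
python3 -m crank '[[[0.01,0,0.03,0,0,0],[0.02,0,0.06,0,0,0],[0.02,0,0.06,0,0,0]]]' >/dev/null
python3 log.py
python3 - <<'E'
from h import *
im=get_image("wrist");cv2.imwrite("pics/w3.png",cv2.resize(im["pixels"][140:384,80:440,::-1],None,fx=2,fy=2,interpolation=3))
im=get_image("scene");s=sense();a,b=proj(im,s["tool_pos"])[0].astype(int);print(a,b)
E
```

```text
t 10.0 q [ 0.497  0.368  1.339 -0.129  1.76   1.192] p [ 0.4935  0.2523 -0.021 ] x [ 0.604  0.719 -0.343] y [ 0.766 -0.643  0.   ] z [-0.22  -0.263 -0.939] op 0.0856 ff 0.0 F [ 0.4 -0.6 -0. ]
t 10.3 q [ 0.497  0.373  1.345 -0.129  1.75   1.193] p [ 0.493   0.2519 -0.0278] x [ 0.604  0.719 -0.344] y [ 0.766 -0.643 -0.   ] z [-0.221 -0.263 -0.939] op 0.0852 ff 0.0 F [ 0.1 -0.1  0.4]
332 190
```

View pics/w3.png

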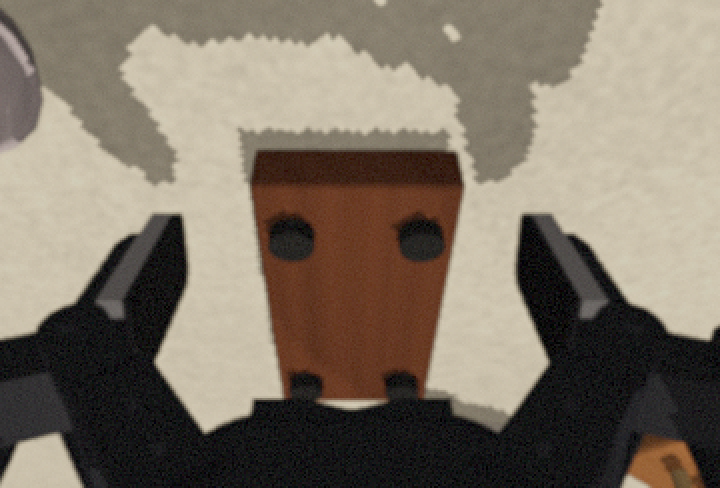

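```bash
python3 -m crank '[[[-0.05,0,0.03,0,0,0],[-0.05,0,0.06,0,0,0],[-0.05,0,0.1,0,0,0],[-0.05,0,0.1,0,0,0]]]' >/dev/null
python3 log.py
python3 -m crank '[[[0,0,0,0,0,0],[0,0,0,0,0,0],[0,0,0,0,0,0],[0,0,0,0,0,0],[0,0,0,0,0,0]]]' 1 60 >/dev/null
python3 log.py
```

```text
t 10.8 q [ 0.492  0.36   1.376 -0.13   1.732  1.191] p [ 0.4876  0.2455 -0.0355] x [ 0.604  0.719 -0.344] y [ 0.766 -0.643 -0.   ] z [-0.221 -0.263 -0.939] op 0.0855 ff 0.0 F [-0.6  0.1 -0.1]
t 11.3 q [ 0.492  0.359  1.374 -0.13   1.732  1.191] p [ 0.4886  0.2462 -0.0342] x [ 0.604  0.72  -0.342] y [ 0.766 -0.643  0.001] z [-0.219 -0.262 -0.94 ] op 0.0521 ff 64.9 F [0.7 0.8 3.6]
```

Gripped at 52 mm with 65 N. The effective tip sits about 42 mm behind the reported TCP. I plan the lift, turn and rack insertion through the board's pose in the tool.

```bash
cat > plan.py <<'E'
from kin import *
from scipy.spatial.transform import Slerp
from bench import sense
def bd(o,ex,ez): # board pose from axes
    ex=np.array(ex,float);ez=np.array(ez,float);return np.array(o,float),np.c_[ex,np.cross(ez,ex),ez]
def rel(tool_p,tool_R,b): return tool_R.T@(b[0]-tool_p),tool_R.T@b[1]   # board in tool
def tool_for(b,r): Rt=b[1]@r[1].T; return b[0]-Rt@r[0],Rt
def chain(wps,ns,r,now=None):
    s=sense();p=s["tool_pos"];Rm=R.from_rotvec(s["ee_rot"]).as_matrix();q=s["q"]
    for (b,n) in zip(wps,ns):
        tp,tR=tool_for(b,r) if r is not None else b
        sl=Slerp([0,1],R.from_matrix([Rm,tR]))
        p0=p;R0=Rm
        for i in range(1,n+1):
            pn=p0+(tp-p0)*i/n;Rn=sl(i/n).as_matrix()
            q2,e,d=IK(pn,Rn,q,1)
            print("step",step(pn,Rn,(p,R.from_matrix(Rm))),"| p",pn.round(3),"q",q2.round(2),"e",round(e,4),"dq",round(d,2))
            p,Rm,q=pn,Rn,q2
u=np.array([np.cos(.87),np.sin(.87),0])
RY=.055;rx=np.array([np.cos(RY),np.sin(RY),0]);ryv=np.array([-np.sin(RY),np.cos(RY),0]);SL=np.array([.5183,0,.012])
E
python3 - <<'E'
from plan import *
s=sense();Rt=R.from_rotvec(s["ee_rot"]).as_matrix()
b0=bd([.4767,.2325,.001],u,[0,0,1]);r=rel(s["tool_pos"],Rt,b0)
np.savez("g1.npz",a=r[0],b=r[1]);print(r[0].round(4))
up=bd([.4767,.2325,.19],u,[0,0,1])
hi=bd(SL+.0095*ryv+[0,0,.06+.10],[0,0,1],-ryv)
lo=bd(SL+.0095*ryv+[0,0,.06+.002],[0,0,1],-ryv)
chain([up,hi,lo],[2,4,2],r)
E
```

```text
[-0.0291 -0.0003 -0.0269]
step [-0.323, 0.0008, -0.8881, 0.0, 0.0, 0.0] | p [0.489 0.246 0.06 ] q [ 0.49  0.3   1.28 -0.13  1.89  1.17] e 0.0 dq 0.16
step [-0.323, 0.0008, -0.8881, 0.0, 0.0, 0.0] | p [0.489 0.246 0.155] q [ 0.49  0.27  1.14 -0.14  2.05  1.14] e 0.0 dq 0.16
step [-0.3514, 0.3766, 0.034, 0.0279, 0.1186, -0.0601] | p [0.495 0.196 0.164] q [ 0.24 -0.05  1.43  0.11  1.81  0.79] e 0.0 dq 0.36
step [-0.3966, 0.3003, -0.1377, 0.0279, 0.1186, -0.0601] | p [0.502 0.145 0.172] q [-0.11 -0.18  1.6   0.47  1.75  0.32] e 0.0 dq 0.47
step [-0.3618, 0.208, -0.3038, 0.0279, 0.1186, -0.0601] | p [0.509 0.095 0.181] q [-0.42 -0.06  1.63  0.8   1.87 -0.12] e 0.0 dq 0.44
step [-0.2531, 0.1163, -0.4345, 0.0279, 0.1186, -0.0601] | p [0.516 0.045 0.19 ] q [-0.58  0.23  1.53  1.04  2.07 -0.45] e 0.0 dq 0.32
step [-0.4605, -0.0013, 0.1675, -0.0, 0.0, 0.0] | p [0.516 0.045 0.141] q [-0.58  0.29  1.56  1.01  2.03 -0.53] e 0.0 dq 0.08
step [-0.4605, -0.0013, 0.1675, 0.0, -0.0, 0.0] | p [0.516 0.045 0.092] q [-0.58  0.35  1.58  0.97  1.98 -0.6 ] e 0.0 dq 0.08
```

```bash
python3 -m crank '[[[-0.05,0,-0.15,0,0,0],[-0.16,0,-0.44,0,0,0],[-0.323,0,-0.888,0,0,0]]]' >/dev/null
python3 -m crank '[[[-0.16,0,-0.44,0,0,0],[-0.27,0,-0.74,0,0,0],[-0.323,0,-0.888,0,0,0]]]' >/dev/null
python3 log.py
python3 -m crank '[[[-0.08,0.08,0,0.007,0.03,-0.015],[-0.18,0.19,0.02,0.014,0.06,-0.03],[-0.26,0.28,0.03,0.021,0.09,-0.045],[-0.351,0.377,0.034,0.028,0.119,-0.06]]]' >/dev/null
python3 -m crank '[[[-0.1,0.08,-0.03,0.007,0.03,-0.015],[-0.2,0.15,-0.07,0.014,0.06,-0.03],[-0.3,0.22,-0.1,0.021,0.09,-0.045],[-0.397,0.3,-0.138,0.028,0.119,-0.06]]]' >/dev/null
python3 -m crank '[[[-0.09,0.05,-0.08,0.007,0.03,-0.015],[-0.18,0.1,-0.15,0.014,0.06,-0.03],[-0.27,0.15,-0.23,0.021,0.09,-0.045],[-0.362,0.208,-0.304,0.028,0.119,-0.06]]]' >/dev/null
python3 -m crank '[[[-0.06,0.03,-0.11,0.007,0.03,-0.015],[-0.13,0.06,-0.22,0.014,0.06,-0.03],[-0.19,0.09,-0.33,0.021,0.09,-0.045],[-0.253,0.116,-0.435,0.028,0.119,-0.06],[-0.253,0.116,-0.435,0.028,0.119,-0.06]]]' >/dev/null
python3 log.py
python3 - <<'E'
from plan import *; from h import *
g=np.load("g1.npz");r=(g["a"],g["b"])
chain([bd(SL+.0095*ryv+[0,0,.06+.10],[0,0,1],-ryv),bd(SL+.0095*ryv+[0,0,.06+.002],[0,0,1],-ryv)],[1,2],r)
s=sense();Rt=R.from_rotvec(s["ee_rot"]).as_matrix();b=(s["tool_pos"]+Rt@r[0],Rt@r[1])
pan=[]
for n in("scene","top"):
    im=get_image(n);c=proj(im,b[0])[0].astype(int)
    a=im["pixels"][:,:,::-1].copy()
    x,y=c-50;a=cv2.resize(a[y:y+110,x:x+100],None,fx=4,fy=4,interpolation=3)
    for X in(-.06,.06):
        for Y in(-.027,.027):
            for Z in(0,.014): cv2.circle(a,tuple(((proj(im,b[0]+b[1]@[X,Y,Z])[0]-[x,y]+.5)*4).astype(int)),3,(0,255,0),-1)
    pan.append(a)
cv2.imwrite("pics/rk.png",np.hstack(pan))
E
```

```text
t 11.9 q [ 0.493  0.268  1.136 -0.144  2.054  1.145] p [0.4891 0.2466 0.159 ] x [ 0.606  0.72  -0.338] y [ 0.766 -0.643  0.003] z [-0.215 -0.26  -0.941] op 0.0524 ff 64.4 F [ 1.1  0.3 -2. ]
t 13.6 q [-0.583  0.246  1.53   1.046  2.074 -0.448] p [0.515  0.0431 0.1849] x [-0.01   0.332  0.943] y [ 0.999  0.051 -0.007] z [-0.051  0.942 -0.332] op 0.0523 ff 64.5 F [-0.6 -0.5 -2.3]
step [0.0553, 0.0111, -0.0028, -0.0002, -0.0034, -0.0033] | p [0.516 0.045 0.19 ] q [-0.58  0.23  1.53  1.04  2.07 -0.45] e 0.0 dq 0.01
step [-0.4605, -0.0013, 0.1675, 0.0, 0.0, 0.0] | p [0.516 0.045 0.141] q [-0.58  0.29  1.56  1.01  2.03 -0.53] e 0.0 dq 0.08
step [-0.4605, -0.0013, 0.1675, 0.0, 0.0, -0.0] | p [0.516 0.045 0.092] q [-0.58  0.35  1.58  0.97  1.98 -0.6 ] e 0.0 dq 0.08
```

View pics/rk.png

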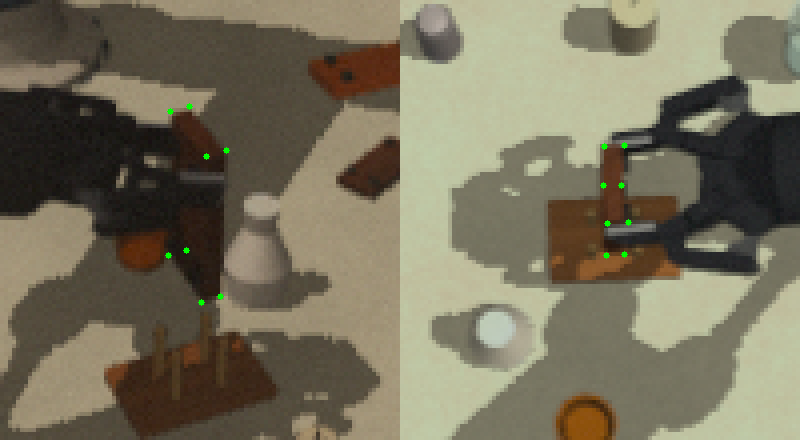

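The predicted corners (green) fit the board in both views. It hangs upright over the rack, feet towards the gripper, with scene-crop bottom corners near (168,255)–(222,297). I trim the alignment and lower it.

```bash
python3 -m crank '[[[0.055,0.01,0,0,-0.003,-0.003],[0.055,0.01,0,0,-0.003,-0.003],[0.055,0.01,0,0,-0.003,-0.003],[0.055,0.01,0,0,-0.003,-0.003]]]' >/dev/null
python3 log.py
python3 -m crank '[[[-0.1,0,0.04,0,0,0],[-0.2,0,0.08,0,0,0],[-0.33,0,0.12,0,0,0],[-0.46,0,0.168,0,0,0],[-0.46,0,0.168,0,0,0]]]' >/dev/null
python3 log.py
python3 - <<'E'
from plan import *
g=np.load("g1.npz");r=(g["a"],g["b"]);s=sense();Rt=R.from_rotvec(s["ee_rot"]).as_matrix()
b=(s["tool_pos"]+Rt@r[0],Rt@r[1]);d=b[0]-SL;print("slot-frame origin",(d@rx).round(4),(d@ryv).round(4),d[2].round(4),b[1].round(3).tolist())
chain([bd(SL+.0095*ryv+[0,0,.06+.002],[0,0,1],-ryv)],[1],r)
E
```

```text
t 14.1 q [-0.574  0.224  1.524  1.045  2.072 -0.444] p [0.5164 0.0469 0.1954] x [-0.031  0.347  0.937] y [0.998 0.057 0.012] z [-0.05   0.936 -0.348] op 0.0522 ff 64.5 F [-0.4 -0.4 -0.9]
t 14.6 q [-0.575  0.282  1.559  1.007  2.027 -0.526] p [0.5161 0.0466 0.1427] x [-0.024  0.344  0.939] y [0.998 0.056 0.005] z [-0.051  0.937 -0.344] op 0.0525 ff 64.5 F [-0.2 -0.2 -0.2]
slot-frame origin 0.0003 0.0114 0.1126 [[-0.003, -0.998, 0.057], [0.003, -0.057, -0.998], [1.0, -0.003, 0.003]]
step [-0.4807, -0.0042, 0.1558, -0.0004, 0.0009, 0.001] | p [0.516 0.045 0.092] q [-0.58  0.35  1.58  0.97  1.98 -0.6 ] e 0.0 dq 0.08
```

```bash
python3 -m crank '[[[-0.1,0,0.04,0,0,0],[-0.2,0,0.07,0,0,0],[-0.3,0,0.1,0,0,0],[-0.4,0,0.13,0,0,0],[-0.4,0,0.13,0,0,0]]]' >/dev/null
python3 log.py
python3 -m crank '[[[-0.03,0,0.01,0,0,0],[-0.06,0,0.02,0,0,0],[-0.08,0,0.026,0,0,0],[-0.08,0,0.026,0,0,0]]]' >/dev/null
python3 log.py
python3 -m crank '[[[-0.01,0,0.004,0,0,0],[-0.02,0,0.007,0,0,0],[-0.02,0,0.007,0,0,0]]]' >/dev/null
python3 log.py
python3 - <<'E'
from plan import *
g=np.load("g1.npz");r=(g["a"],g["b"]);s=sense();Rt=R.from_rotvec(s["ee_rot"]).as_matrix()
b=(s["tool_pos"]+Rt@r[0],Rt@r[1]);d=b[0]-SL;print("slot-frame origin",(d@rx).round(4),(d@ryv).round(4),d[2].round(4),b[1].round(3).tolist())
E
```

```text
t 15.1 q [-0.577  0.336  1.574  0.979  1.99  -0.592] p [0.517  0.0448 0.1019] x [-0.027  0.345  0.938] y [0.998 0.057 0.007] z [-0.05   0.937 -0.346] op 0.0523 ff 64.5 F [ 0.8 -1.  -0.7]
t 15.5 q [-0.577  0.345  1.574  0.974  1.983 -0.605] p [0.5176 0.0442 0.0952] x [-0.029  0.346  0.938] y [0.998 0.057 0.01 ] z [-0.05   0.937 -0.347] op 0.0526 ff 64.5 F [ 0.1  0.2 -0.8]
t 15.8 q [-0.577  0.348  1.575  0.973  1.981 -0.608] p [0.5176 0.0442 0.0931] x [-0.029  0.346  0.938] y [0.998 0.057 0.01 ] z [-0.05   0.937 -0.347] op 0.052 ff 64.5 F [ 0.4 -0.3 -0.6]
slot-frame origin 0.0017 0.0088 0.0631 [[-0.008, -0.998, 0.057], [0.005, -0.057, -0.998], [1.0, -0.008, 0.005]]
```

```bash
python3 -m crank '[[[-0.005,0,0.002,0,0,0],[-0.01,0,0.004,0,0,0],[-0.015,0,0.006,0,0,0],[-0.015,0,0.006,0,0,0]]]' >/dev/null
python3 log.py
python3 -m crank '[[[-0.005,0,0.002,0,0,0],[-0.01,0,0.004,0,0,0],[-0.01,0,0.004,0,0,0]]]' >/dev/null
python3 log.py
python3 -m crank '[[[-0.005,0,0.002,0,0,0],[-0.01,0,0.004,0,0,0],[-0.01,0,0.004,0,0,0]]]' >/dev/null
python3 log.py
```

```text
t 16.2 q [-0.577  0.351  1.575  0.972  1.98  -0.61 ] p [0.5177 0.0442 0.0915] x [-0.029  0.346  0.938] y [0.998 0.057 0.01 ] z [-0.05   0.937 -0.347] op 0.0522 ff 64.5 F [ 0.8  0.4 -0.9]
t 16.5 q [-0.577  0.351  1.575  0.972  1.98  -0.612] p [0.5177 0.0443 0.0914] x [-0.03   0.345  0.938] y [0.998 0.057 0.011] z [-0.05   0.937 -0.346] op 0.052 ff 64.7 F [ 0.2 -0.1  4.7]
t 16.8 q [-0.577  0.352  1.575  0.973  1.981 -0.613] p [0.5177 0.0443 0.0914] x [-0.031  0.344  0.939] y [0.998 0.058 0.012] z [-0.05   0.937 -0.345] op 0.0524 ff 64.9 F [-2.  -1.1  9.3]
```

```bash
python3 -m crank '[[[0.014,0,-0.005,0,0,0],[0.014,0,-0.005,0,0,0]]]' >/dev/null
python3 log.py
python3 -m crank '[[[0,0,0,0,0,0],[0,0,0,0,0,0],[0,0,0,0,0,0],[0,0,0,0,0,0],[0,0,0,0,0,0]]]' -0.5 >/dev/null
python3 -m crank '[[[0,0,0,0,0,0],[0,0,0,0,0,0],[0,0,0,0,0,0]]]' -1 >/dev/null
python3 log.py
python3 - <<'E'
from plan import *; from fit import *
s=sense();g=np.load("g1.npz");Rt=R.from_rotvec(s["ee_rot"]).as_matrix();print((s["tool_pos"]+Rt@g["a"]).round(4))
for n in("scene","top"):
    for t in trace("board",n)[:5]: print(n,round(t["conf"],2),t["rect"])
E
```

```text
t 17.0 q [-0.577  0.351  1.575  0.972  1.98  -0.611] p [0.5177 0.0443 0.0914] x [-0.03   0.345  0.938] y [0.998 0.057 0.011] z [-0.05   0.937 -0.347] op 0.0526 ff 64.6 F [-0.7  0.4  4.7]
t 17.8 q [-0.577  0.351  1.576  0.972  1.979 -0.611] p [0.5177 0.0443 0.0908] x [-0.029  0.346  0.938] y [0.998 0.057 0.01 ] z [-0.05   0.937 -0.347] op 0.0853 ff 0.0 F [0.9 0.2 0.3]
[0.5196 0.009  0.0728]
scene 0.87 [342.7, 204.0, 373.8, 220.4]
scene 0.6 [257.5, 138.3, 271.9, 187.6]
scene 0.51 [293.2, 123.2, 328.4, 139.2]
scene 0.49 [300.1, 145.8, 320.0, 163.5]
top 0.77 [168.9, 229.8, 193.1, 251.2]
top 0.71 [176.5, 140.9, 201.0, 157.8]
top 0.67 [139.0, 275.2, 176.9, 296.4]
top 0.44 [259.2, 156.6, 266.9, 176.3]
```

```bash
cat > g2.py <<'E'
from plan import *
d=.042
TO=SL+.0095*ryv+[0,0,.06]              # board origin standing
def g2tool(back):
    Rm=tool(RY-np.pi/2,60,1);tip=TO+np.array([0,0,.034])-ryv*.0115
    return tip+(d-back)*Rm[:,2],Rm
def tiptool(tip,Rm): return np.array(tip)+d*Rm[:,2],Rm
E
python3 - <<'E'
from g2 import *
s=sense();Rt=R.from_rotvec(s["ee_rot"]).as_matrix()
chain([(s["tool_pos"]-.1*Rt[:,2],Rt),tiptool([.5183,-.02,.25],tool(RY+np.pi/2,0,-1)),g2tool(.1),g2tool(.0)],[1,3,3,1],None)
E
```

```text
step [-0.0, -0.0, -1.0, 0.0, 0.0, 0.0] | p [ 0.523 -0.049  0.126] q [-0.69  0.44  1.39  0.95  2.12 -0.59] e 0.0 dq 0.18
step [0.292, -0.0061, -0.0028, 0.0009, -0.1291, 0.0008] | p [ 0.521 -0.04   0.153] q [-0.58  0.17  1.43  0.7   1.99 -0.5 ] e 0.0 dq 0.27
step [0.2672, -0.007, -0.1178, 0.0009, -0.1291, 0.0008] | p [ 0.52  -0.03   0.181] q [-0.39 -0.03  1.43  0.39  1.89 -0.35] e 0.0 dq 0.31
step [0.1991, -0.0081, -0.2137, 0.0009, -0.1291, 0.0008] | p [ 0.518 -0.02   0.208] q [-0.1  -0.12  1.42 -0.    1.84 -0.16] e 0.0 dq 0.39
step [0.2273, 0.0037, 0.2433, -0.0, -0.1111, 0.0] | p [0.517 0.003 0.184] q [ 0.19 -0.11  1.49 -0.36  1.79  0.06] e 0.0 dq 0.36
step [0.2968, 0.0037, 0.1509, 0.0, -0.1111, -0.0] | p [0.517 0.025 0.159] q [ 0.43  0.02  1.52 -0.67  1.83  0.27] e 0.0 dq 0.31
step [0.3306, 0.0037, 0.0403, -0.0, -0.1111, 0.0] | p [0.516 0.048 0.135] q [ 0.59  0.24  1.51 -0.92  1.92  0.45] e 0.0 dq 0.25
step [-0.0, 0.0, 1.0, 0.0, -0.0, 0.0] | p [ 0.52  -0.038  0.085] q [ 0.46  0.19  1.67 -0.94  1.76  0.46] e 0.0 dq 0.16
```

```bash
python3 -m crank '[[[0,0,-0.1,0,0,0],[0,0,-0.3,0,0,0],[0,0,-0.6,0,0,0],[0,0,-1,0,0,0]]]' >/dev/null
python3 log.py
python3 -m crank '[[[0.1,0,0,0,-0.043,0],[0.2,0,0,0,-0.086,0],[0.292,-0.006,0,0,-0.129,0],[0.292,-0.006,0,0,-0.129,0]]]' >/dev/null
python3 -m crank '[[[0.09,0,-0.04,0,-0.043,0],[0.18,0,-0.08,0,-0.086,0],[0.267,-0.007,-0.118,0,-0.129,0],[0.267,-0.007,-0.118,0,-0.129,0]]]' >/dev/null
python3 -m crank '[[[0.07,0,-0.07,0,-0.043,0],[0.14,0,-0.14,0,-0.086,0],[0.2,-0.008,-0.214,0,-0.129,0],[0.2,-0.008,-0.214,0,-0.129,0]]]' >/dev/null
python3 -m crank '[[[0.08,0,0.08,0,-0.037,0],[0.15,0,0.16,0,-0.074,0],[0.227,0.004,0.243,0,-0.111,0],[0.227,0.004,0.243,0,-0.111,0]]]' >/dev/null
python3 -m crank '[[[0.1,0,0.05,0,-0.037,0],[0.2,0,0.1,0,-0.074,0],[0.297,0.004,0.151,0,-0.111,0],[0.297,0.004,0.151,0,-0.111,0]]]' >/dev/null
python3 -m crank '[[[0.11,0,0.015,0,-0.037,0],[0.22,0,0.03,0,-0.074,0],[0.33,0.004,0.04,0,-0.111,0],[0.33,0.004,0.04,0,-0.111,0]]]' >/dev/null
python3 log.py
python3 - <<'E'
from g2 import *; from h import *
chain([g2tool(.06)],[1],None)
im=get_image("wrist");a=im["pixels"][:,:,::-1].copy()
Rb=np.c_[[0,0,1],-rx,-ryv]
for X in(-.06,.06):
    for Y in(-.027,.027): cv2.circle(a,tuple(proj(im,TO+Rb@[X,Y,0])[0].astype(int)),2,(0,255,0),-1)
im2=get_image("scene");b=im2["pixels"][110:302,180:346,::-1].copy()
for X in(-.06,.06):
    for Y in(-.027,.027): cv2.circle(b,tuple((proj(im2,TO+Rb@[X,Y,0])[0]-[180,110]).astype(int)),1,(0,255,0),-1)
b=cv2.resize(b,(332,384),interpolation=3)
cv2.imwrite("pics/g2.png",np.hstack([a[:,60:452],b]))
E
```

```text
t 18.3 q [-0.69   0.442  1.389  0.945  2.123 -0.593] p [ 0.5222 -0.0499  0.1258] x [-0.029  0.345  0.938] y [0.998 0.058 0.009] z [-0.051  0.937 -0.346] op 0.0854 ff 0.0 F [0.3 0.3 1.3]
t 20.7 q [ 0.589  0.247  1.516 -0.914  1.918  0.454] p [0.5141 0.0472 0.1285] x [-0.031  0.498 -0.867] y [ 0.998  0.055 -0.005] z [ 0.045 -0.866 -0.499] op 0.0858 ff 0.0 F [-0.3 -0.6 -0.6]
step [-0.0514, 0.0165, 0.3596, -0.0008, 0.0005, 0.0012] | p [0.518 0.014 0.115] q [ 0.54  0.22  1.58 -0.93  1.86  0.45] e 0.0 dq 0.06
```

View pics/g2.png

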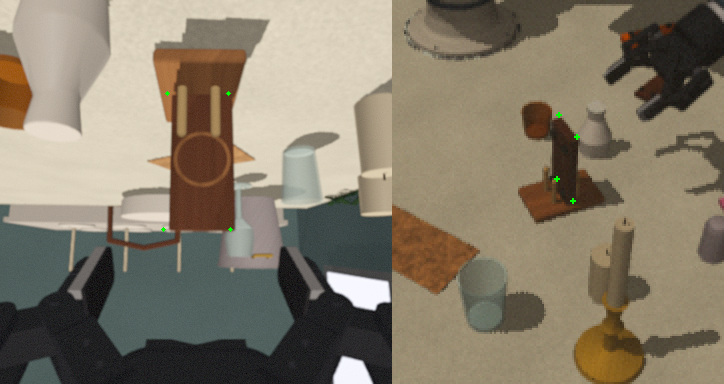

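The right panel shows the board standing in the rack. In the wrist view its face with the circle is towards me, top corners at (169,230) and (236,230), about 5 px right of the prediction. I trim tool y by 5 mm while approaching and check the centring by edge detection.

```bash
python3 -m crank '[[[-0.05,0.03,0.1,0,0,0],[-0.05,0.065,0.2,0,0,0.001],[-0.05,0.065,0.36,0,0,0.001],[-0.05,0.065,0.36,0,0,0.001]]]' >/dev/null
python3 log.py
cat > edges.py <<'E'
from h import *
im=get_image("wrist");p=im["pixels"].astype(int);s=sense();T=R.from_rotvec(s["ee_rot"])
brown=((p[:,:,0]-p[:,:,2])>25)&(p.sum(2)<260)
for v in(120,160,180,200,215,225,235,245):
    u=np.flatnonzero(brown[v,150:362])+150
    if len(u)>20: 
        g=np.split(u,np.flatnonzero(np.diff(u)>6)+1);k=max(g,key=len);print(v,k[0],k[-1],(k[0]+k[-1])/2)
c=[proj(im,s["tool_pos"]+T.apply([0,0,d]))[0] for d in(-.06,-.042,0)];print(np.round(c,1).tolist())
cv2.imwrite("pics/e.png",p[:,:,::-1])
E
python3 edges.py
```

```text
t 21.2 q [ 0.534  0.217  1.563 -0.93   1.857  0.449] p [0.524  0.0127 0.1208] x [-0.016  0.502 -0.865] y [0.999 0.052 0.012] z [ 0.051 -0.863 -0.502] op 0.0853 ff 0.0 F [-0.9 -0.4  0.1]
120 231 259 245.0
160 214 287 250.5
180 239 287 263.0
200 214 288 251.0
215 214 289 251.5
225 213 289 251.0
235 212 289 250.5
245 164 183 173.5
[[255.4, 274.1], [255.4, 254.2], [255.5, 221.3]][ WARN:0@1.980] global loadsave.cpp:1063 imwrite_ Unsupported depth image for selected encoder is fallbacked to CV_8U.
```

```bash
sed -i 's/^TO=.*/TO=np.array([.5207,.0095,.072])/' g2.py
python3 -c "
from g2 import *
chain([g2tool(.03),g2tool(0)],[1,1],None)"
```

```text
step [0.0536, -0.0376, 0.3295, 0.0014, -0.0007, -0.0038] | p [ 0.522 -0.012  0.1  ] q [ 0.5   0.21  1.62 -0.93  1.81  0.45] e 0.0 dq 0.06
step [-0.0, 0.0, 0.3, 0.0, 0.0, -0.0] | p [ 0.523 -0.038  0.085] q [ 0.46  0.19  1.66 -0.95  1.76  0.45] e 0.0 dq 0.05
```

```bash
python3 -m crank '[[[0.05,-0.038,0.08,0.001,-0.001,-0.004],[0.05,-0.038,0.17,0.001,-0.001,-0.004],[0.05,-0.038,0.25,0.001,-0.001,-0.004],[0.05,-0.038,0.33,0.001,-0.001,-0.004],[0.05,-0.038,0.33,0.001,-0.001,-0.004]]]' >/dev/null
python3 log.py; python3 edges.py 2>/dev/null
python3 -c "
from g2 import *
chain([g2tool(0)],[1],None)"
```

```text
t 21.75 q [ 0.501  0.206  1.619 -0.937  1.807  0.452] p [ 0.5221 -0.0118  0.0998] x [-0.03   0.498 -0.867] y [ 0.998  0.058 -0.001] z [ 0.05  -0.865 -0.498] op 0.0852 ff 0.0 F [-0.3 -0.5 -0.1]
120 235 267 251.0
160 215 297 256.0
180 214 297 255.5
200 213 298 255.5
215 213 299 256.0
225 213 299 256.0
235 212 299 255.5
245 211 299 255.0
[[255.7, 274.4], [255.7, 254.5], [255.7, 221.5]]
step [-0.0023, -0.0055, 0.3093, 0.0009, 0.0005, 0.0005] | p [ 0.523 -0.038  0.085] q [ 0.46  0.19  1.66 -0.95  1.76  0.45] e 0.0 dq 0.05
```

```bash
python3 -m crank '[[[0,0,0.08,0,0,0],[0,0,0.16,0,0,0],[0,0,0.24,0,0,0],[0,0,0.305,0,0,0],[0,0,0.305,0,0,0]]]' >/dev/null
python3 log.py; python3 edges.py 2>/dev/null
python3 -m crank '[[[0,0,0,0,0,0],[0,0,0,0,0,0],[0,0,0,0,0,0],[0,0,0,0,0,0],[0,0,0,0,0,0]]]' 1 60 >/dev/null
python3 log.py; python3 edges.py 2>/dev/null
```

```text
t 22.3 q [ 0.46   0.193  1.663 -0.947  1.757  0.454] p [ 0.5236 -0.0382  0.0846] x [-0.029  0.498 -0.867] y [ 0.998  0.058 -0.001] z [ 0.05  -0.865 -0.499] op 0.0855 ff 0.0 F [-0.6  0.4 -0.1]
120 231 269 250.0
160 207 305 256.0
180 206 305 255.5
200 205 294 249.5
215 205 307 256.0
225 237 274 255.5
235 205 307 256.0
245 204 307 255.5
[[255.7, 274.2], [255.7, 254.3], [255.7, 221.4]]
t 22.85 q [ 0.461  0.193  1.661 -0.947  1.758  0.454] p [ 0.5243 -0.0371  0.0857] x [-0.028  0.498 -0.867] y [0.998 0.059 0.001] z [ 0.052 -0.865 -0.499] op 0.0527 ff 65.7 F [ 0.3 -0.3  1.6]
120 229 267 248.0
160 207 303 255.0
180 206 293 249.5
200 205 292 248.5
215 205 306 255.5
225 240 269 254.5
235 205 306 255.5
245 204 307 255.5
[[255.3, 273.3], [255.3, 253.6], [255.3, 220.9]]
```

```bash
cat > place.py <<'E'
from g2 import *
MY=.622;MC=np.array([.5367,-.2235,0]);mx=np.array([np.cos(MY),np.sin(MY),0])
def pl(h,dx=0,dy=0): return bd(MC+[dx,dy,.022+h],-mx,[0,0,-1])
E
python3 - <<'E'
from place import *
s=sense();Rt=R.from_rotvec(s["ee_rot"]).as_matrix()
b0=bd(TO,[0,0,1],-ryv);r=rel(s["tool_pos"],Rt,b0);np.savez("g2.npz",a=r[0],b=r[1]);print(r[0].round(4))
up=bd(TO+[0,0,.13],[0,0,1],-ryv)
chain([up,pl(.14),pl(.02)],[2,5,2],r)
E
```

```text
[ 0.0352 -0.0009 -0.0337]
step [-0.5634, 0.0008, -0.3242, 0.0, 0.0, 0.0] | p [ 0.524 -0.037  0.151] q [ 0.46  0.12  1.61 -0.97  1.82  0.36] e 0.0 dq 0.1
step [-0.5634, 0.0008, -0.3242, -0.0, -0.0, -0.0] | p [ 0.524 -0.037  0.216] q [ 0.46  0.07  1.55 -1.    1.89  0.26] e 0.0 dq 0.1
step [-0.0202, -0.0196, 0.4382, 0.0183, 0.0905, 0.0684] | p [ 0.525 -0.076  0.196] q [ 0.28 -0.04  1.55 -0.75  1.79  0.34] e 0.0 dq 0.24
step [-0.1424, 0.0228, 0.4147, 0.0183, 0.0905, 0.0684] | p [ 0.525 -0.115  0.176] q [ 0.04 -0.15  1.57 -0.48  1.68  0.36] e 0.0 dq 0.28
step [-0.2413, 0.0868, 0.3564, 0.0183, 0.0905, 0.0684] | p [ 0.525 -0.154  0.155] q [-0.24 -0.22  1.62 -0.16  1.58  0.31] e 0.0 dq 0.32
step [-0.3042, 0.1642, 0.2707, 0.0183, 0.0905, 0.0684] | p [ 0.526 -0.193  0.135] q [-0.54 -0.23  1.66  0.19  1.52  0.22] e 0.0 dq 0.34
step [-0.3229, 0.2451, 0.1687, 0.0183, 0.0905, 0.0684] | p [ 0.526 -0.232  0.115] q [-0.81 -0.15  1.7   0.52  1.52  0.13] e 0.0 dq 0.33
step [-0.2992, -0.0023, 0.52, 0.0, 0.0, -0.0] | p [ 0.526 -0.232  0.055] q [-0.81 -0.12  1.78  0.52  1.42  0.08] e 0.0 dq 0.1
step [-0.2992, -0.0023, 0.52, -0.0, -0.0, -0.0] | p [ 0.526 -0.232 -0.005] q [-0.81 -0.06  1.84  0.53  1.32  0.02] e 0.0 dq 0.1
```

```bash
python3 -m crank '[[[-0.1,0,-0.06,0,0,0],[-0.2,0,-0.12,0,0,0],[-0.35,0,-0.2,0,0,0],[-0.563,0,-0.324,0,0,0]]]' >/dev/null
python3 log.py
python3 -m crank '[[[-0.2,0,-0.12,0,0,0],[-0.4,0,-0.23,0,0,0],[-0.563,0,-0.324,0,0,0]]]' >/dev/null
python3 log.py
python3 -m crank '[[[0,0,0.11,0.005,0.023,0.017],[0,0,0.22,0.009,0.045,0.034],[0,0,0.33,0.014,0.068,0.051],[-0.02,-0.02,0.438,0.018,0.09,0.068]]]' >/dev/null
python3 -m crank '[[[-0.04,0,0.1,0.005,0.023,0.017],[-0.07,0.01,0.21,0.009,0.045,0.034],[-0.11,0.02,0.31,0.014,0.068,0.051],[-0.142,0.023,0.415,0.018,0.09,0.068]]]' >/dev/null
python3 -m crank '[[[-0.06,0.02,0.09,0.005,0.023,0.017],[-0.12,0.04,0.18,0.009,0.045,0.034],[-0.18,0.06,0.27,0.014,0.068,0.051],[-0.241,0.087,0.356,0.018,0.09,0.068]]]' >/dev/null
python3 -m crank '[[[-0.08,0.04,0.07,0.005,0.023,0.017],[-0.15,0.08,0.14,0.009,0.045,0.034],[-0.23,0.12,0.2,0.014,0.068,0.051],[-0.304,0.164,0.271,0.018,0.09,0.068]]]' >/dev/null
python3 -m crank '[[[-0.08,0.06,0.04,0.005,0.023,0.017],[-0.16,0.12,0.08,0.009,0.045,0.034],[-0.24,0.18,0.13,0.014,0.068,0.051],[-0.323,0.245,0.169,0.018,0.09,0.068],[-0.323,0.245,0.169,0.018,0.09,0.068]]]' >/dev/null
python3 log.py
python3 - <<'E'
from place import *; from h import *
g=np.load("g2.npz");r=(g["a"],g["b"])
chain([pl(.06)],[1],r)
s=sense();Rt=R.from_rotvec(s["ee_rot"]).as_matrix();b=(s["tool_pos"]+Rt@r[0],Rt@r[1])
pan=[]
for n in("scene","top"):
    im=get_image(n);c=proj(im,b[0])[0].astype(int);a=im["pixels"][:,:,::-1].copy()
    x,y=c-50;a=cv2.resize(a[y:y+110,x:x+100],None,fx=4,fy=4,interpolation=3)
    for X in(-.06,.06):
        for Y in(-.027,.027):
            for Z in(0,.014): cv2.circle(a,tuple(((proj(im,b[0]+b[1]@[X,Y,Z])[0]-[x,y]+.5)*4).astype(int)),2,(0,255,0),-1)
    pan.append(a)
cv2.imwrite("pics/pl.png",np.hstack(pan))
E
```

```text
t 23.3 q [ 0.461  0.123  1.614 -0.968  1.826  0.354] p [ 0.5237 -0.0374  0.151 ] x [-0.03   0.498 -0.867] y [ 0.998  0.059 -0.001] z [ 0.05  -0.865 -0.499] op 0.0526 ff 65.6 F [ 0.3  0.2 -1. ]
t 23.6 q [ 0.461  0.072  1.545 -0.998  1.891  0.253] p [ 0.5241 -0.0373  0.2181] x [-0.027  0.499 -0.866] y [0.998 0.058 0.003] z [ 0.052 -0.865 -0.5  ] op 0.0528 ff 65.6 F [-0.1  0.3 -0.8]
t 25.7 q [-0.809 -0.153  1.701  0.508  1.517  0.131] p [ 0.524  -0.2348  0.1131] x [0.706 0.51  0.491] y [ 0.582 -0.813  0.006] z [ 0.402  0.282 -0.871] op 0.0527 ff 65.6 F [ 0.3  0.  -1. ]
step [-0.3555, -0.0123, 0.6941, 0.0005, 0.0028, 0.0006] | p [ 0.526 -0.232  0.035] q [-0.81 -0.1   1.8   0.53  1.39  0.06] e 0.0 dq 0.13
```

View pics/pl.png

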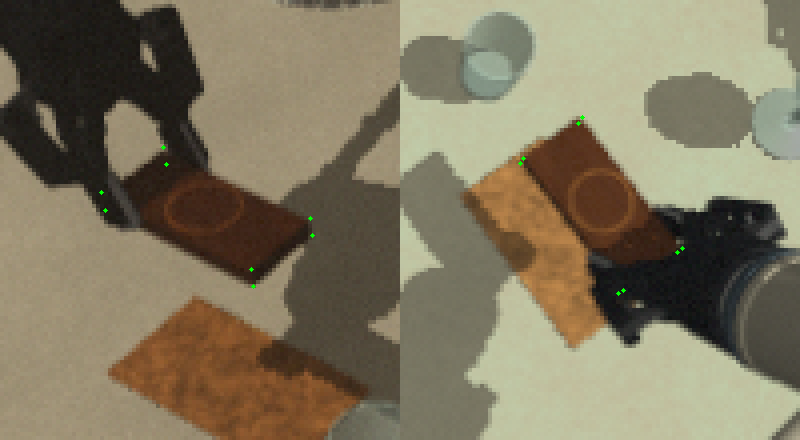

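The model corners fit the held board, which is face up with its circle near scene-crop (205,205). That was my tenth picture, so I lower it guided by numbers and force.

```bash
python3 -m crank '[[[-0.1,-0.012,0.2,0,0.003,0],[-0.2,-0.012,0.4,0,0.003,0],[-0.3,-0.012,0.6,0,0.003,0],[-0.355,-0.012,0.694,0,0.003,0],[-0.355,-0.012,0.694,0,0.003,0]]]' >/dev/null
python3 -c "
from place import *
g=np.load('g2.npz');r=(g['a'],g['b'])
chain([pl(.008),pl(0)],[1,1],r)"
```

```text
step [-0.2972, 0.0113, 0.4421, -0.0, -0.0003, 0.0026] | p [ 0.526 -0.232 -0.017] q [-0.81 -0.05  1.85  0.54  1.3   0.01] e 0.0 dq 0.08
step [-0.0399, -0.0003, 0.0693, 0.0, 0.0, 0.0] | p [ 0.526 -0.232 -0.025] q [-0.81 -0.04  1.85  0.54  1.29 -0.  ] e 0.0 dq 0.01
```

```bash
python3 -m crank '[[[-0.07,0.01,0.11,0,0,0.002],[-0.15,0.01,0.22,0,0,0.002],[-0.22,0.01,0.33,0,0,0.002],[-0.297,0.01,0.442,0,0,0.002],[-0.297,0.01,0.442,0,0,0.002]]]' >/dev/null
python3 log.py
python3 -m crank '[[[-0.01,0,0.017,0,0,0],[-0.02,0,0.034,0,0,0],[-0.025,0,0.043,0,0,0],[-0.025,0,0.043,0,0,0]]]' >/dev/null
python3 log.py
python3 -m crank '[[[-0.005,0,0.009,0,0,0],[-0.01,0,0.017,0,0,0],[-0.01,0,0.017,0,0,0]]]' >/dev/null
python3 log.py
python3 -c "
from place import *
g=np.load('g2.npz');s=sense();Rt=R.from_rotvec(s['ee_rot']).as_matrix();print((s['tool_pos']+Rt@g['a']).round(4),(Rt@g['b']).round(3).tolist())"
```

```text
t 26.8 q [-0.811 -0.049  1.85   0.539  1.3    0.003] p [ 0.5249 -0.2326 -0.019 ] x [0.705 0.504 0.5  ] y [ 0.581 -0.814  0.001] z [ 0.407  0.289 -0.866] op 0.0531 ff 65.6 F [ 1.4  0.2 -1.5]
t 27.2 q [-0.811 -0.046  1.85   0.541  1.293 -0.002] p [ 0.5266 -0.2339 -0.0204] x [0.703 0.506 0.501] y [ 0.581 -0.814  0.007] z [ 0.411  0.286 -0.866] op 0.0526 ff 65.6 F [-0.6 -0.4 -0.7]
t 27.5 q [-0.811 -0.043  1.852  0.541  1.29  -0.004] p [ 0.5264 -0.2337 -0.0228] x [0.703 0.505 0.501] y [ 0.581 -0.814  0.006] z [ 0.41   0.286 -0.866] op 0.0524 ff 65.6 F [-0.4 -0.1 -1.2]
[ 0.5368 -0.2248  0.024 ] [[-0.813, -0.582, 0.003], [-0.582, 0.813, -0.001], [-0.002, -0.002, -1.0]]
```

```bash
python3 -m crank '[[[-0.005,0,0.009,0,0,0],[-0.01,0,0.017,0,0,0],[-0.01,0,0.017,0,0,0]]]' >/dev/null
python3 log.py
python3 -m crank '[[[-0.005,0,0.009,0,0,0],[-0.007,0,0.012,0,0,0],[-0.007,0,0.012,0,0,0]]]' >/dev/null
python3 log.py
```

```text
t 27.8 q [-0.811 -0.041  1.853  0.542  1.287 -0.006] p [ 0.5266 -0.2338 -0.024 ] x [0.702 0.506 0.501] y [ 0.581 -0.814  0.007] z [ 0.411  0.287 -0.865] op 0.0525 ff 66.1 F [-2.6 -0.6  3.6]
t 28.1 q [-0.811 -0.041  1.853  0.543  1.287 -0.007] p [ 0.5268 -0.2338 -0.0241] x [0.702 0.506 0.502] y [ 0.582 -0.813  0.007] z [ 0.411  0.287 -0.865] op 0.0524 ff 67.2 F [-7.2  2.  11.3]
```

Run:
```python
from fit import *
for n in("scene","top"):
    im=get_image(n)
    for t in trace("mat",n)[:1]: print(n,t["conf"],t["rect"])
```

```text
scene 0.55 [159.9, 229.2, 220.0, 253.7]
top 0.85 [307.4, 151.1, 344.0, 192.9]
```

```bash
python3 -m crank '[[[0.004,0,-0.007,0,0,0],[0.004,0,-0.007,0,0,0]]]' >/dev/null
python3 -m crank '[[[0,0,0,0,0,0],[0,0,0,0,0,0],[0,0,0,0,0,0],[0,0,0,0,0,0],[0,0,0,0,0,0]]]' -0.5 >/dev/null
python3 -m crank '[[[0,0,0,0,0,0],[0,0,0,0,0,0],[0,0,0,0,0,0]]]' >/dev/null
python3 log.py
python3 -m crank '[[[0,0,-0.15,0,0,0],[0,0,-0.4,0,0,0],[0,0,-0.7,0,0,0],[0,0,-1,0,0,0]]]' >/dev/null
python3 -m crank '[[[0,0,-0.4,0,0,0],[0,0,-0.7,0,0,0],[0,0,-0.7,0,0,0]]]' -1 >/dev/null
python3 log.py
python3 - <<'E'
from fit import *
S["bt"]=[box(.12,.054,.008,.022)]
V=[]
for n in("wrist","top","scene"):
    im=get_image(n);pr=proj(im,[.5367,-.2235,.02])[0]
    ts=[t for t in trace("board",n) if np.hypot(*(np.argwhere(t["pixels"]).mean(0)[::-1]-pr))<(15 if n!="wrist" else 50)]
    print(n,pr.round(),[(round(t["conf"],2),t["rect"]) for t in ts])
    if ts:
        x,i=fit("bt",[(im,ts[0]["pixels"])],(.5367,-.2235,.622));print(x.round(4),round(i,3))
E
```

```text
t 29.3 q [-0.811 -0.04   1.854  0.542  1.285 -0.006] p [ 0.5264 -0.2338 -0.0253] x [0.703 0.505 0.501] y [ 0.581 -0.814  0.006] z [ 0.411  0.286 -0.866] op 0.0637 ff 0.0 F [ 0.2  0.5 -0.1]
t 30.0 q [-0.985 -0.192  1.713  0.525  1.617 -0.01 ] p [ 0.4567 -0.2857  0.128 ] x [0.701 0.508 0.5  ] y [ 0.579 -0.815  0.016] z [ 0.416  0.279 -0.866] op 0.0855 ff 0.0 F [ 0.8 -0.   0.2]
wrist [251. 139.] [(0.66, [224.3, 89.3, 280.9, 197.9])]
[ 0.5364 -0.2259  0.6261] 0.972
top [330. 176.] [(0.84, [317.7, 158.6, 347.8, 193.1])]
[ 0.5366 -0.2252  0.627 ] 0.846
scene [189. 228.] [(0.89, [164.4, 213.9, 212.5, 247.0])]
[ 0.5385 -0.2269  0.646 ] 0.952
```

Board placed: the wrist fit gives (0.5364,−0.2259) and yaw 0.626, 2–3 mm from the mat centre. Now the candle.

Run:
```python
from place import *
T0=tool(0,0,-1)
def tt(x,y,ztip): return np.array([x,y,ztip-d]),T0
chain([tt(.66,-.04,.20),tt(.699,-.0152,.12),tt(.699,-.0152,.03)],[4,1,1],None)
q,e,_=IK(*tt(.537,-.2256,.05),[-.4,0,1.5,0,1.6,1.1]);print(q.round(2),e)
```

```text
step [0.7099, -0.195, 0.301, -0.0127, -0.0404, 0.0483] | p [ 0.507 -0.221  0.13 ] q [-0.73 -0.23  1.7   0.38  1.54  0.39] e 0.0 dq 0.4
step [0.7032, -0.3126, 0.2008, -0.0127, -0.0404, 0.0483] | p [ 0.558 -0.161  0.139] q [-0.48 -0.15  1.59  0.21  1.54  0.8 ] e 0.0 dq 0.41
step [0.6663, -0.4228, 0.0988, -0.0127, -0.0404, 0.0483] | p [ 0.609 -0.1    0.149] q [-0.27  0.02  1.39  0.08  1.62  1.16] e 0.0 dq 0.36
step [0.6007, -0.5213, -0.0008, -0.0127, -0.0404, 0.0483] | p [ 0.66  -0.04   0.158] q [-0.11  0.25  1.11  0.    1.77  1.46] e 0.0 dq 0.3
step [0.39, -0.248, 0.8, -0.0, 0.0, 0.0] | p [ 0.699 -0.015  0.078] q [-0.07  0.37  1.12  0.    1.65  1.5 ] e 0.0 dq 0.12
step [0.0, 0.0, 0.9, 0.0, 0.0, 0.0] | p [ 0.699 -0.015 -0.012] q [-0.07  0.41  1.23 -0.    1.5   1.5 ] e 0.0 dq 0.15
[-0.46  0.09  1.57 -0.    1.49  1.11] 1.5813144388944553e-08
```

```bash
python3 -m crank '[[[0.2,-0.05,0.05,-0.004,-0.013,0.016],[0.45,-0.12,0.15,-0.008,-0.027,0.032],[0.71,-0.195,0.301,-0.013,-0.04,0.048],[0.71,-0.195,0.301,-0.013,-0.04,0.048]]]' >/dev/null
python3 -m crank '[[[0.23,-0.1,0.07,-0.004,-0.013,0.016],[0.46,-0.2,0.14,-0.008,-0.027,0.032],[0.703,-0.313,0.2,-0.013,-0.04,0.048],[0.703,-0.313,0.2,-0.013,-0.04,0.048]]]' >/dev/null
python3 -m crank '[[[0.23,-0.14,0.03,-0.004,-0.013,0.016],[0.45,-0.28,0.06,-0.008,-0.027,0.032],[0.666,-0.423,0.099,-0.013,-0.04,0.048],[0.666,-0.423,0.099,-0.013,-0.04,0.048]]]' >/dev/null
python3 -m crank '[[[0.2,-0.17,0,-0.004,-0.013,0.016],[0.4,-0.35,0,-0.008,-0.027,0.032],[0.6,-0.521,0,-0.013,-0.04,0.048],[0.6,-0.521,0,-0.013,-0.04,0.048],[0.6,-0.521,0,-0.013,-0.04,0.048]]]' >/dev/null
python3 log.py
python3 - <<'E'
from fit import *; from plan import chain,tool
g={"candle":(.699,-.0152,0),"tumbler":(.682,-.167,0)}
S["candle"]=[cyl(.04,0,.075),cyl(.003,.075,.082)]
for n in("wrist","top"):
  im=get_image(n)
  for k in("candle","candlestick"):
    for t in trace(k,n)[:2]:
        c=np.argwhere(t["pixels"]).mean(0)[::-1];print(n,k,round(t["conf"],2),t["rect"],proj(im,[.699,-.0152,.04])[0].round(),onplane(im,c,.02).round(3))
        if k=="candle" and t["conf"]>.3: 
            try:x,i=fit(k,[(im,t["pixels"])],g[k]);print("  ",x.round(4),round(i,3))
            except Exception as e:print("fail")
chain([(np.array([.699,-.0152,.07]),tool(0,0,-1))],[1],None)
E
```

```text
t 32.0 q [-0.112  0.247  1.124 -0.004  1.765  1.454] p [ 0.6594 -0.0416  0.1576] x [1.    0.004 0.005] y [ 0.004 -1.     0.005] z [ 0.005 -0.005 -1.   ] op 0.0856 ff 0.0 F [-0.6  0.3 -0.3]
wrist candle 0.67 [202.9, 115.8, 247.9, 165.9] [230. 137.] [[ 0.693 -0.009  0.02 ]]
   [ 0.6985 -0.0132  0.1163] 0.97
wrist candle 0.39 [222.8, 0.0, 297.5, 94.4] [230. 137.] [[ 0.787 -0.046  0.02 ]]
fail
wrist candlestick 0.87 [224.7, 0.0, 298.8, 94.9] [230. 137.] [[ 0.787 -0.046  0.02 ]]
wrist candlestick 0.43 [205.6, 116.7, 247.4, 166.0] [230. 137.] [[ 0.693 -0.009  0.02 ]]
top candle 0.67 [263.2, 118.8, 276.2, 137.2] [267. 127.] [[ 0.705 -0.016  0.02 ]]
   [ 0.6981 -0.0152  0.1036] 0.883
top candle 0.54 [121.1, 116.9, 155.7, 149.4] [267. 127.] [[0.687 0.422 0.02 ]]
   [ 0.699  -0.0152  0.    ] 0.0
step [0.3881, -0.2715, 0.905, 0.0016, -0.003, 0.0002] | p [ 0.699 -0.015  0.07 ] q [-0.07  0.37  1.13  0.    1.64  1.5 ] e 0.0 dq 0.13
```

```bash
A='turning the camera side away from the candlestick'
python3 -m crank '[[[0,0,0,0,0,-0.047],[0,0,0,0,0,-0.094],[0,0,0,0,0,-0.141],[0,0,0,0,0,-0.188],[0,0,0,0,0,-0.235]]]' >/dev/null
python3 -m crank '[[[0,0,0,0,0,-0.047],[0,0,0,0,0,-0.094],[0,0,0,0,0,-0.141],[0,0,0,0,0,-0.188],[0,0,0,0,0,-0.235]]]' >/dev/null
python3 -m crank '[[[0,0,0,0,0,-0.047],[0,0,0,0,0,-0.094],[0,0,0,0,0,-0.141],[0,0,0,0,0,-0.188],[0,0,0,0,0,-0.235]]]' >/dev/null
python3 -m crank '[[[0,0,0,0,0,-0.047],[0,0,0,0,0,-0.094],[0,0,0,0,0,-0.141],[0,0,0,0,0,-0.188],[0,0,0,0,0,-0.235]]]' >/dev/null
python3 -m crank '[[[0,0,0,0,0,-0.03],[0,0,0,0,0,-0.06],[0,0,0,0,0,-0.06]]]' >/dev/null
python3 log.py
python3 - <<'E'
from plan import *
T=tool(0,0,1)
chain([(np.array([.6985,-.014,.12]),T),(np.array([.6985,-.014,.045]),T),(np.array([.6985,-.014,-.012]),T)],[1,1,1],None)
E
```

```text
t 34.6 q [-0.112  0.244  1.123 -0.004  1.765 -1.686] p [ 0.6596 -0.0413  0.1601] x [-1.    -0.002 -0.009] y [-0.002  1.    -0.005] z [ 0.009 -0.005 -1.   ] op 0.0855 ff 0.0 F [-1.  -0.3 -0.7]
step [-0.3855, 0.2741, 0.4029, -0.0016, 0.0029, 0.0007] | p [ 0.698 -0.014  0.12 ] q [-0.07  0.36  1.06  0.    1.73 -1.64] e 0.0 dq 0.12
step [-0.0, -0.0, 0.75, 0.0, -0.0, 0.0] | p [ 0.698 -0.014  0.045] q [-0.07  0.38  1.17 -0.    1.6  -1.64] e 0.0 dq 0.13
step [0.0, 0.0, 0.57, 0.0, 0.0, 0.0] | p [ 0.698 -0.014 -0.012] q [-0.07  0.41  1.23 -0.    1.5  -1.64] e 0.0 dq 0.09
```

```bash
python3 -m crank '[[[-0.2,0.14,0.2,-0.002,0.003,0],[-0.386,0.274,0.403,-0.002,0.003,0],[-0.386,0.274,0.403,-0.002,0.003,0],[-0.386,0.274,0.403,-0.002,0.003,0]]]' >/dev/null
python3 - <<'E'
from fit import *; from plan import chain,tool
im=get_image("wrist");s=sense();print(s["tool_pos"].round(4))
for t in trace("candle","wrist")[:3]:
    c=np.argwhere(t["pixels"]).mean(0)[::-1];print(round(t["conf"],2),t["rect"],proj(im,[.6985,-.014,.04])[0].round())
    if np.hypot(*(c-proj(im,[.6985,-.014,.04])[0]))<40:
        S["candle"]=[cyl(.04,0,.075),cyl(.003,.075,.082)];x,i=fit("candle",[(im,t["pixels"])],(.6985,-.014,0));print(x.round(4),round(i,3))
chain([(np.array([.6985,-.014,.045]),tool(0,0,1))],[1],None)
E
```

```text
[ 0.6986 -0.014   0.1202]
0.59 [234.3, 158.1, 279.2, 222.2] [254. 186.]
[ 0.699  -0.0129  0.1389] 0.963
0.31 [0.0, 0.0, 84.4, 80.3] [254. 186.]
step [0.0036, 0.0014, 0.7607, 0.0003, 0.0002, 0.0001] | p [ 0.698 -0.014  0.045] q [-0.07  0.38  1.17 -0.    1.6  -1.64] e 0.0 dq 0.13
```

```bash
python3 -m crank '[[[0,0.008,0.2,0,0,0],[0,0.008,0.4,0,0,0],[0,0.008,0.6,0,0,0],[0,0.008,0.76,0,0,0]]]' >/dev/null
python3 -m crank '[[[0,0,0.15,0,0,0],[0,0,0.3,0,0,0],[0,0,0.45,0,0,0],[0,0,0.57,0,0,0],[0,0,0.57,0,0,0]]]' >/dev/null
python3 log.py
python3 -m crank '[[[0,0,0,0,0,0],[0,0,0,0,0,0],[0,0,0,0,0,0],[0,0,0,0,0,0],[0,0,0,0,0,0]]]' 1 30 >/dev/null
python3 -m crank '[[[0,0,0,0,0,0],[0,0,0,0,0,0]]]' >/dev/null
python3 log.py
python3 - <<'E'
from plan import *
s=sense();T=tool(0,0,1);p=s["tool_pos"]
# candle centre measured (.6988,-.0132); board centre (.5368,-.2257)
c=np.array([.5368,-.2257])-[.6988-p[0],p[1]*0]; c[1]=-.2257
c=np.array([.5368+(p[0]-.6988),-.2257])   # x offset kept in grip, y centred by the fingers
up=np.array([p[0],p[1],p[2]+.13]);print(c.round(4))
chain([(up,T),(np.r_[c,p[2]+.13],T),(np.r_[c,p[2]+.022+.01],T)],[2,3,1],None)
E
```

```text
t 36.0 q [-6.700e-02  4.110e-01  1.235e+00  1.000e-03  1.501e+00 -1.640e+00] p [ 0.6971 -0.0125 -0.0165] x [-1.    -0.002  0.005] y [-0.002  1.     0.002] z [-0.005  0.002 -1.   ] op 0.0853 ff 0.0 F [-0.2  0.1 -0.6]
t 36.7 q [-6.700e-02  4.080e-01  1.231e+00  1.000e-03  1.502e+00 -1.640e+00] p [ 0.6995 -0.0126 -0.0121] x [-1.    -0.002 -0.001] y [-0.002  1.     0.001] z [ 0.001  0.001 -1.   ] op 0.0395 ff 30.6 F [-0.1 -0.1  5.3]
[ 0.5375 -0.2257]
step [-0.0008, 0.0007, -0.65, 0.0002, 0.0002, 0.0003] | p [ 0.699 -0.013  0.053] q [-0.07  0.38  1.15  0.    1.61 -1.64] e 0.0 dq 0.11
step [-0.0004, 0.0004, -0.65, 0.0002, 0.0002, 0.0003] | p [ 0.699 -0.013  0.118] q [-0.07  0.36  1.06  0.    1.72 -1.64] e 0.0 dq 0.11
step [0.54, -0.7103, 0.0, -0.0, 0.0, -0.0] | p [ 0.645 -0.084  0.118] q [-0.18  0.23  1.22 -0.    1.7  -1.75] e 0.0 dq 0.16
step [0.54, -0.7103, 0.0, -0.0, 0.0, 0.0] | p [ 0.591 -0.155  0.118] q [-0.31  0.12  1.34 -0.    1.69 -1.88] e 0.0 dq 0.13
step [0.54, -0.7103, 0.0, -0.0, 0.0, 0.0] | p [ 0.537 -0.226  0.118] q [-0.46  0.04  1.42 -0.    1.68 -2.03] e 0.0 dq 0.14
step [0.0, 0.0, 0.98, 0.0, 0.0, 0.0] | p [ 0.537 -0.226  0.02 ] q [-0.46  0.08  1.55 -0.    1.51 -2.03] e 0.0 dq 0.17
```

```bash
python3 -m crank '[[[0,0,-0.1,0,0,0],[0,0,-0.25,0,0,0],[0,0,-0.45,0,0,0],[0,0,-0.65,0,0,0]]]' >/dev/null
python3 -m crank '[[[0,0,-0.2,0,0,0],[0,0,-0.4,0,0,0],[0,0,-0.65,0,0,0],[0,0,-0.65,0,0,0]]]' >/dev/null
python3 log.py
python3 -m crank '[[[0.1,-0.13,0,0,0,0],[0.24,-0.32,0,0,0,0],[0.38,-0.5,0,0,0,0],[0.54,-0.71,0,0,0,0]]]' >/dev/null
python3 -m crank '[[[0.14,-0.18,0,0,0,0],[0.27,-0.36,0,0,0,0],[0.4,-0.53,0,0,0,0],[0.54,-0.71,0,0,0,0]]]' >/dev/null
python3 -m crank '[[[0.16,-0.21,0,0,0,0],[0.32,-0.42,0,0,0,0],[0.45,-0.59,0,0,0,0],[0.54,-0.71,0,0,0,0],[0.54,-0.71,0,0,0,0]]]' >/dev/null
python3 log.py
python3 - <<'E'
from plan import *
T=tool(0,0,1);chain([(np.array([.5375,-.2257,.022]),T)],[1],None)
E
```

```text
t 37.5 q [-6.800e-02  3.580e-01  1.053e+00  1.000e-03  1.723e+00 -1.640e+00] p [ 0.7008 -0.0129  0.1225] x [-1.    -0.002 -0.007] y [-0.002  1.     0.001] z [ 0.007  0.001 -1.   ] op 0.0396 ff 30.4 F [-0.4  0.3  0.5]
t 38.8 q [-0.46   0.044  1.42   0.     1.68  -2.03 ] p [ 0.5361 -0.2273  0.1158] x [-1.     0.     0.002] y [0.001 1.    0.001] z [-0.002  0.001 -1.   ] op 0.0388 ff 30.4 F [ 0.9  0.7 -0.8]
step [-0.0161, 0.0145, 0.9377, 0.0004, -0.0006, -0.0002] | p [ 0.538 -0.226  0.022] q [-0.46  0.08  1.55 -0.    1.51 -2.03] e 0.0 dq 0.17
```

```bash
python3 -m crank '[[[-0.016,0.014,0.25,0,0,0],[-0.016,0.014,0.5,0,0,0],[-0.016,0.014,0.75,0,0,0],[-0.016,0.014,0.93,0,0,0],[-0.016,0.014,0.93,0,0,0]]]' >/dev/null
python3 log.py
python3 - <<'E'
from fit import *
S["c"]=[cyl(.04,.032,.107)]
for n in("top","scene"):
    im=get_image(n);pr=proj(im,[.5375,-.2257,.06])[0]
    for t in trace("candle",n):
        if np.hypot(*(np.argwhere(t["pixels"]).mean(0)[::-1]-pr))<15: print(n,t["conf"],t["rect"])
E
python3 -m crank '[[[0,0,0.04,0,0,0],[0,0,0.08,0,0,0],[0,0,0.08,0,0,0]]]' >/dev/null
python3 log.py
python3 -m crank '[[[0,0,0.01,0,0,0],[0,0,0.02,0,0,0],[0,0,0.02,0,0,0]]]' >/dev/null
python3 log.py
```

```text
t 39.3 q [-4.520e-01  8.700e-02  1.548e+00  1.000e-03  1.515e+00 -2.026e+00] p [ 0.5371 -0.2224  0.0193] x [-1.    -0.003  0.007] y [-0.003  1.     0.005] z [-0.007  0.005 -1.   ] op 0.039 ff 30.4 F [ 0.7  0.8 -1.2]
top 0.49 [325.5, 175.2, 339.6, 182.4]
scene 0.94 [178.6, 200.8, 196.5, 230.6]
t 39.8 q [-4.540e-01  8.900e-02  1.554e+00  1.000e-03  1.501e+00 -2.026e+00] p [ 0.5384 -0.2244  0.0149] x [-1.    -0.002  0.002] y [-0.002  1.     0.002] z [-0.002  0.002 -1.   ] op 0.0396 ff 30.4 F [-0.7 -0.6 -1.1]
t 40.1 q [-4.540e-01  9.000e-02  1.556e+00  1.000e-03  1.498e+00 -2.026e+00] p [ 0.5386 -0.2245  0.0133] x [-1.    -0.002  0.001] y [-0.002  1.     0.001] z [-0.001  0.001 -1.   ] op 0.0391 ff 30.4 F [-1.2  0.2 -0.6]
```

```bash
python3 -m crank '[[[-0.005,-0.005,0.01,0,0,0],[0.008,-0.01,0.02,0,0,0],[0.008,-0.01,0.02,0,0,0]]]' >/dev/null
python3 log.py
python3 -m crank '[[[0,0,0.005,0,0,0],[0,0,0.01,0,0,0],[0,0,0.01,0,0,0]]]' >/dev/null
python3 log.py
python3 -m crank '[[[0,0,0.005,0,0,0],[0,0,0.01,0,0,0],[0,0,0.01,0,0,0]]]' >/dev/null
python3 log.py
```

```text
t 40.4 q [-4.560e-01  9.000e-02  1.559e+00  1.000e-03  1.494e+00 -2.028e+00] p [ 0.5376 -0.2255  0.0111] x [-1.    -0.002  0.001] y [-0.002  1.     0.001] z [-0.001  0.001 -1.   ] op 0.0392 ff 30.4 F [ 0.4  0.2 -0. ]
t 40.7 q [-4.560e-01  9.100e-02  1.560e+00  1.000e-03  1.492e+00 -2.028e+00] p [ 0.5379 -0.2255  0.0103] x [-1.    -0.002  0.001] y [-0.002  1.     0.001] z [-0.001  0.001 -1.   ] op 0.0394 ff 30.4 F [ 1.  -0.5 -0.8]
t 41.0 q [-4.560e-01  9.100e-02  1.560e+00  1.000e-03  1.491e+00 -2.028e+00] p [ 0.538  -0.2255  0.0099] x [-1.    -0.002  0.001] y [-0.002  1.     0.001] z [-0.001  0.001 -1.   ] op 0.0395 ff 30.6 F [-1.3  1.2  1.5]
```

Contact at about z 0.0099. I release, back straight up and verify.

```bash
python3 -m crank '[[[0,0,0,0,0,0],[0,0,0,0,0,0],[0,0,0,0,0,0],[0,0,0,0,0,0],[0,0,0,0,0,0]]]' -0.3 >/dev/null
python3 -m crank '[[[0,0,0,0,0,0],[0,0,0,0,0,0],[0,0,0,0,0,0]]]' -0.6 >/dev/null
python3 log.py
python3 -m crank '[[[0,0,-0.15,0,0,0],[0,0,-0.4,0,0,0],[0,0,-0.7,0,0,0],[0,0,-1,0,0,0]]]' >/dev/null
python3 -m crank '[[[0.2,0,-0.3,0,0,0],[0.4,0,-0.5,0,0,0],[0.6,0,-0.5,0,0,0],[0.6,0,-0.5,0,0,0],[0.6,0,-0.5,0,0,0]]]' >/dev/null
python3 log.py
python3 - <<'E'
from fit import *
S["c"]=[cyl(.04,.022,.097)];S["bt"]=[box(.12,.054,.008,.022)];S["both"]=S["bt"]+S["c"]
V=[]
for n in("top","scene","wrist"):
    im=get_image(n)
    for k,s,z in(("candle","c",.06),("board","bt",.015)):
        pr=proj(im,[.537,-.2257,z])[0]
        ts=[t for t in trace(k,n) if np.hypot(*(np.argwhere(t["pixels"]).mean(0)[::-1]-pr))<(14 if n!="wrist" else 50)]
        for t in ts[:1]:
            m=t["pixels"]
            x,i=fit(s,[(im,m)],(.537,-.2257,.625));print(n,k,round(t["conf"],2),x.round(4),round(i,3),t["rect"])
# others
g=dict(tumbler=(.682,-.167),vase=(.4345,.0909),votive=(.362,.0215),shaker=(.688,.152))
im=get_image("scene")
for k,x0 in g.items():
    for t in trace(k,"scene")[:1]: print(k,round(t["conf"],2),t["rect"])
E
```

```text
t 41.8 q [-4.560e-01  9.100e-02  1.561e+00  1.000e-03  1.491e+00 -2.028e+00] p [ 0.5379 -0.2255  0.0094] x [-1.    -0.002  0.001] y [-0.002  1.     0.001] z [-0.001  0.001 -1.   ] op 0.0683 ff 0.0 F [-0.2 -1.5  0.1]
t 42.7 q [-5.060e-01 -1.050e-01  1.487e+00  1.000e-03  1.759e+00 -2.078e+00] p [ 0.4783 -0.2259  0.1602] x [-1.    -0.001 -0.   ] y [-0.001  1.     0.001] z [ 0.     0.001 -1.   ] op 0.0678 ff 0.0 F [ 0.3  1.6 -0.1]
top candle 0.4 [ 0.5426 -0.2192  0.6537] 0.385 [329.2, 164.6, 339.7, 176.0]
top board 0.46 [ 0.5373 -0.2189  0.541 ] 0.325 [315.9, 156.0, 344.9, 187.8]
scene candle 0.61 [ 0.5369 -0.2261  0.7996] 0.879 [175.3, 204.9, 196.0, 230.4]
scene board 0.88 [ 0.5385 -0.2272  0.6436] 0.7 [166.0, 214.5, 212.2, 248.1]
wrist candle 0.94 [ 0.5372 -0.2254  0.7878] 0.914 [234.6, 205.7, 275.1, 268.1]
wrist board 0.82 [ 0.5375 -0.2252  0.6261] 0.604 [207.3, 163.3, 301.4, 257.0]
tumbler 0.79 [214.8, 241.0, 236.6, 277.5]
vase 0.92 [273.3, 161.9, 289.2, 191.8]
votive 0.76 [246.5, 159.3, 258.0, 181.1]
shaker 0.69 [331.3, 219.2, 348.2, 245.0]
```

Candle (0.537,−0.226) sits on the board centre (0.537,−0.226). The four pieces I re-checked (tumbler, vase, votive, shaker) still sit at the same pixels. Handing in.

```bash
python3 -c "
from bench import *
print(sign_off())"
```

```text
the job is handed in; nothing more can be done
None
```

The job is handed in, with no verdict returned: by camera measurement the board stands on its feet about 2–3 mm from the mat's centre and square with it, and the candle is upright on the board's middle; the four other pieces I re-checked (tumbler, vase, votive, shaker) hadn't moved.

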